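Close and clip down the lid of a field junction box

TASK

Put the lid on the grey junction box so that it sits flat on its seal, let go of it, then snap the four hinged clips over its rim one at a time, working in opposite corners: after any first clip do the one diagonally across, then one of the other two and last its opposite. Push each clip in, a little past upright, until it clicks and stays shut when let go, but do not force it (clips break at 25 N), and leave the other things on the bench where they are.

Things in the scene. Friction and masses are not known exactly. Their poses are not given: they have to be found in the camera images.
- box: Light grey plastic field box, fixed (screwed to an aluminium plate), yawed up to 0.3 rad. Outside 120 (its x) x 160 (its y) mm, walls 5, rim 80 above the bench; inside, terminals reach 58. Origin on the bench under its centre: +x away from the robot (near clips at -x, far clips at +x), +y left, z up. A rubber seal stands 2 proud of the rim and gives 1.2. Cable glands stick out 14 at both y ends.
- box_mouth (a point): Centre of the box's mouth, level with the rim, 80 mm above the bench; axes as the box. The opening is 110 (x) x 150 (y).
- lid: Loose lid, same grey plastic, 120 (its x) x 160 (its y) mm, 0.18 to 0.29 kg, right way up, same either way round. Origin: centre of its underside (skirt's lower edge). Skirt 10 deep, tapered, 107 x 147 (1.5 play each side in the box); plate from 10 to 15. Along both long edges a slope rises to a lip 5.3 high, 5 to 10 in from the edge. Origin 72 above the bench when seated, 71 when clipped.
- lid_grip (a point): Middle of the bridge handle's bar on the lid: bar 16 thick (lid x), 84 long (lid y), 12 high; this point is 41 mm above the lid's origin, 26 above the plate, with free space under the bar. Axes as the lid. Grip it across its thickness.
- clip_nl (a joint): Angle of the near left clip (box corner -x +y), rad: 0 shut, arm upright; larger = leaning outwards, where a light spring holds it, starting at 0.5 to 0.68. All four are alike: grey arm 36 wide reaching 40 above its hinge pin; pin along box y, 6 outside the wall, 55.8 above the bench, arm's middle 48 from the box's middle along y. A thumb pad, 28 to 40 above the pin, stands 6 out from the pin.
- clip_nl_face (a point): Middle of the near left clip's thumb pad (36 wide, 12 high), on its outer face, 34.5 mm above the hinge pin; moves with the clip.
- clip_nr (a joint): Angle of the near right clip (box corner -x -y), rad: 0 shut, arm upright; larger = leaning outwards, where a light spring holds it, starting at 0.5 to 0.68. At the arm's top a sprung cap with a hooked foot reaches 19 inwards. Close a clip by pushing its thumb pad level towards the box, finger end about 10 above the pin.
- clip_nr_face (a point): Middle of the near right clip's thumb pad (36 wide, 12 high), on its outer face, 34.5 mm above the hinge pin; moves with the clip.
- clip_fl (a joint): Angle of the far left clip (box corner +x +y), rad: 0 shut, arm upright; larger = leaning outwards, where a light spring holds it, starting at 0.5 to 0.68. The foot meets the lid at about 0.33, slides up over its lip at 7 to 15 N and drops behind it only when the arm is pushed some 2 to 3 mm past upright (to about -0.08); let go too early, it springs open.
- clip_fl_face (a point): Middle of the far left clip's thumb pad (36 wide, 12 high), on its outer face, 34.5 mm above the hinge pin; moves with the clip.
- clip_fr (a joint): Angle of the far right clip (box corner +x -y), rad: 0 shut, arm upright; larger = leaning outwards, where a light spring holds it, starting at 0.5 to 0.68. Hard stop at -0.12; over 25 N on a clip breaks it. Once hooked it comes back to 0 +-0.06 and stays. 
- clip_fr_face (a point): Middle of the far right clip's thumb pad (36 wide, 12 high), on its outer face, 34.5 mm above the hinge pin; moves with the clip.
- driver: Bystander: screwdriver, black handle, 170 long, 26 thick, lying beside the box on the robot's side. Origin at the centre of its underside.
- terminals: Bystander: row of beige terminal blocks on a 90 rail offcut, 40 wide, 37 high, lying beyond the lid. Origin at the centre of its underside.
- gauge: Bystander: round steel pressure gauge with brass stem, 64 across, 28 high, face up. Origin at the centre of its underside.
- valves: Bystander: aluminium manifold 45 x 100 with three black valves, 46 high. Origin at the centre of its underside.
- meter: Bystander: dark multimeter 145 x 78 x 34. Origin at the centre of its underside.
- limit_switch: Bystander: aluminium limit switch 28 x 62 x 30 with a steel plunger. Origin at the centre of its underside.
- supply: Bystander: off-white rail power supply 75 x 36 x 60. Origin at the centre of its underside.

How it is judged (in metres and radians):
On the way, in this order (a step that is already met when the one before it is completed fails the run):
1. The lid lies seated on the box, let go, with all four clips still open (horizontal distance between lid and box below 0.004 m and angle between the x axis of lid and the x axis of box, either way round below 0.05 rad and angle between lid's own z axis and vertical below 0.04 rad and z of lid in the frame of box between 0.069 and 0.0735 m and contact force between the fingers and lid below 0.1 N and value of joint each of clip_nl, clip_nr, clip_fl, clip_fr above 0.15 rad), for 0.2 s.
2. One clip is shut, the other three still open (((value of joint clip_nl below 0.1 rad and value of joint each of clip_nr, clip_fl, clip_fr above 0.15 rad) or (value of joint each of clip_nl, clip_fl, clip_fr above 0.15 rad and value of joint clip_nr below 0.1 rad) or (value of joint each of clip_nl, clip_nr, clip_fr above 0.15 rad and value of joint clip_fl below 0.1 rad) or (value of joint each of clip_nl, clip_nr, clip_fl above 0.15 rad and value of joint clip_fr below 0.1 rad))), for 0.1 s.
3. That clip and the one diagonally across are shut, the other two still open (((value of joint each of clip_nl, clip_fr below 0.1 rad and value of joint each of clip_nr, clip_fl above 0.15 rad) or (value of joint each of clip_nl, clip_fr above 0.15 rad and value of joint each of clip_nr, clip_fl below 0.1 rad))), for 0.1 s.
4. Three clips are shut (((value of joint clip_nl above 0.15 rad and value of joint each of clip_nr, clip_fl, clip_fr below 0.1 rad) or (value of joint each of clip_nl, clip_fl, clip_fr below 0.1 rad and value of joint clip_nr above 0.15 rad) or (value of joint each of clip_nl, clip_nr, clip_fr below 0.1 rad and value of joint clip_fl above 0.15 rad) or (value of joint each of clip_nl, clip_nr, clip_fl below 0.1 rad and value of joint clip_fr above 0.15 rad))), for 0.1 s.
5. All four clips are shut (value of joint each of clip_nl, clip_nr, clip_fl, clip_fr below 0.1 rad), for 0.2 s.
At the end, for the whole second after the job is handed in: The lid lies on the box, centred within 4 mm, square within 0.05 rad, level within 0.04 rad, its origin 69 to 73.5 mm above the box's origin, at rest; all four clips read less than 0.10 rad (all of step 5 and horizontal distance between lid and box below 0.004 m and angle between the x axis of lid and the x axis of box, either way round below 0.05 rad and angle between lid's own z axis and vertical below 0.04 rad and z of lid in the frame of box between 0.069 and 0.0735 m and linear speed of lid below 0.01 m/s); the robot touches nothing.
It fails at once if The robot presses on the box or a clip with more than 25 N (contact force between any of the fingers, the arm and box above 25 N).
It fails at once if Two clips on the same side, or side by side, are shut while the other two are open ((value of joint each of clip_nl, clip_nr below 0.1 rad and value of joint each of clip_fl, clip_fr above 0.15 rad) or (value of joint each of clip_nl, clip_nr above 0.15 rad and value of joint each of clip_fl, clip_fr below 0.1 rad) or (value of joint each of clip_nl, clip_fl below 0.1 rad and value of joint each of clip_nr, clip_fr above 0.15 rad) or (value of joint each of clip_nl, clip_fl above 0.15 rad and value of joint each of clip_nr, clip_fr below 0.1 rad)).
It fails at once if A bystander is moved by more than 30 mm (distance of any of driver, terminals, gauge, valves, meter, limit_switch, supply from where it was at the start of the episode above 0.03 m).
It also fails if it takes over 72 s, if anything falls off the work surface, if the arm or the gripper's body presses on something with over 40 N, if the wrist force passes 120 N, or if a joint passes its speed limit or range.

ROBOT

A 6-joint arm with a two-finger parallel gripper is mounted at the origin on the work surface. World frame = base frame: x ahead of the robot, y to its left, z up, the work surface at z = 0. Lengths are in m, angles in degrees, forces in N, time in s.
With the tool pointing down it reaches from about 0.25 to 0.775 m from the base axis. Payload 4 kg.
Tool frame: the origin (TCP) lies at the very end of the fingers, on their centre line; the grasp point (between the pads) lies 19 mm behind it (manip.pinch_z is the distance from the TCP to the grasp point, in m); z points along the fingers, y is the line along which they close (so a half turn about z gives the same grasp; the last joint's range is limited). The gripper opens to 94 mm and grips with 3 to 60 N. Pads are 16 mm wide; open, the fingers measure 119 mm over their backs; the gripper's body (75 mm by 177 mm) begins 78 mm behind the grasp point.
Start: joints at [60.212, 4.996, 78.535, -0, 96.463, -5.907], TCP at [0.223, 0.503, 0.206] pointing down, gripper open.
Joint ranges: [-177.83, 177.83], [-43.37, 116.18], [15.69, 146.23], [-61.86, 241.86], [9.47, 152.12], [-147.06, 147.06]. Speed limits (degrees/s): [159.86, 159.86, 180, 180, 180, 180].

INTERFACE

Orientations are given as a 3x3 rotation matrix whose columns are the frame's x, y, z axes.
In Python, from plant import manip gives the robot as it stands.
- The arm moves only by the tool servo_tool, never from a script. Its argument "series" is a list of rows, each an object of numbers: "tx", "ty", "tz": the shift along the tool's x, y, z scaled (see below); "rx", "ry", "rz": the turn, a rotation vector about the tool's x, y, z scaled (see below). In form: [{"tx": .., "ty": .., "tz": .., "rx": .., "ry": .., "rz": ..}, ...]. A call has 1 to 8 rows; each row shifts and turns the commanded pose from where the row before left it, along the tool's axes as they then stand; what a row does not reach is not made up. The controller multiplies each number of a shift by 0.2 m and each number of a turn by 180 degrees. A row lasts 1/12 s, in which the tool goes at most 41.7 mm and 7.16 degrees, less where a joint would pass 70% of its speed; a pose out of reach is approached as far as the arm can. A call with a number of a shift or a turn outside -1 to 1 is refused whole. A call with a gripper value outside its range is refused whole. "grip" is the opening, from 0 (shut) to 1 (fully open), set as the call begins (left out, the last holds). The fingers move at their own pace and stop on an object; "force" is the grip in N (left out, the last holds). Time passes only in rows, so rows that do not move let the fingers close. It gives the time, the measured TCP pose, the force, the opening and the grip force at its end, in the units of the state.
- manip.read_state(): the state, without advancing time (a new reading comes with each control period).
- manip.grab_frame(name): name is "side" or "top"; returns a dict with "image" (400x640x3 uint8, red, green, blue), "K" (3x3 intrinsics, pixels), "view" (4x4, takes a point from world to camera coordinates). Camera axes: x right, y up, looking along -z (the intrinsics and any distortion apply to the point x, -y, -z); pixel columns grow to the right and rows downward; lengths in m; the calibration is good to about 2 mm. A picture is of the moment at which its call begins. There is no depth.
- manip.hand_in(): hands the job in; it is judged then, once.
Trained networks look in the newest picture that a camera, given by its name, has taken for a name from the list of things; names that differ only in an ending like _2 or _b are one class to them, and where a whole thing is asked for, a point or a joint stands for the part that bears it (a point fixed in the world has none). Each returns a list of dicts, best first, with "p" (0 to 1); they miss things now and then, are a little off and sometimes report something else, mostly with a low value. They report only what shows in the picture. A call takes as long as a camera call.
- manip.boxes_of(camera, target): "pixel" ([column, row] in pixels, amid what is visible of it).
The state is a dict: "t": time; "joints": joint angles; "qvel": joint speeds; "joint_torque": joint torques, N m; "ee_pos": TCP position; "eef_rot": TCP orientation; "contact_force": force on the tool from outside, world axes, zero at the start; "torque": the same for the moment, N m; "width": finger opening in m; "gripper_force": force on a finger pad.
Only numpy, scipy, OpenCV 4.12 (cv2) and the standard library are available. Lean on these libraries where they do the work, as an engineer would, in place of code of your own. Each camera call takes 0.05 s, during which the arm holds its last target. There are 200 camera calls.

## Working session

There is one attempt and no reset: what is moved stays moved. The work goes in short steps, Python scripts to look and compute and a tool call to move; the robot and the scene stay as the last step left them, time stands still between calls to the robot, and variables do not carry over. Pictures are saved under pics/ and viewed, at most 13 in all, crops included, and the job is handed in when it is done.

Besides the shell and the picture viewer there is one more tool, called after ">>>" as name(argument=value, ...) on one line, values as JSON. servo_tool: Moves the arm, as the interface text tells. Its arguments: {"type":"object","properties":{"series":{"type":"array","items":{"type":"object","properties":{"tx":{"type":"number","minimum":-1,"maximum":1},"ty":{"type":"number","minimum":-1,"maximum":1},"tz":{"type":"number","minimum":-1,"maximum":1},"rx":{"type":"number","minimum":-1,"maximum":1},"ry":{"type":"number","minimum":-1,"maximum":1},"rz":{"type":"number","minimum":-1,"maximum":1}}}},"grip":{"type":"number"},"force":{"type":"number"}},"required":["series"]}

```bash
ls; mkdir -p pics; cat > h.py <<'E'
from plant import manip
import numpy as np, cv2
np.set_printoptions(precision=4,suppress=True)
def proj(f,P):
    P=np.atleast_2d(P); c=(f["view"]@np.c_[P,np.ones(len(P))].T)[:3]
    q=np.array(f["K"])@np.array([c[0],-c[1],-c[2]]); return (q[:2]/q[2]).T
def ray(f,px):
    V=np.array(f["view"]);R=V[:3,:3];o=-R.T@V[:3,3]
    d=np.linalg.inv(np.array(f["K"]))@[px[0],px[1],1]; return o,R.T@np.array([d[0],-d[1],-d[2]])
def at(f,px,z):
    o,d=ray(f,px); return o+d*(z-o[2])/d[2]
E
python3 - <<'E'
from h import *
for c in("top","side"):
    f=manip.grab_frame(c); cv2.imwrite(f"pics/{c}0.png",f["image"][:,:,::-1]); np.savez(c+"0.npz",**{k:f[k] for k in("image","K","view")})
    print(c,f.keys(),ray(f,(320,200)))
    for n,z in(("box",.08),("box_mouth",.08),("lid",.015),("lid_grip",.041),("clip_nl_face",.088),("clip_fl_face",.088),("driver",.013),("gauge",.02)):
        for r in manip.boxes_of(c,n)[:4]: print(n,np.round(r["pixel"]),round(r["p"],2),at(f,r["pixel"],z)[:2])
print(manip.read_state())
E
```

```text
pics
top dict_keys(['image', 'K', 'view']) (array([0.4415, 0.0135, 1.1297]), array([ 0.114 , -0.0331, -0.9929]))
box [262. 212.] 0.88 [0.5354 0.1229]
box [231. 234.] 0.38 [0.4815 0.1981]
lid [364. 201.] 0.84 [ 0.5649 -0.1392]
lid [308. 156.] 0.41 [0.6889 0.0047]
lid_grip [367. 197.] 0.78 [ 0.5728 -0.1444]
lid_grip [274. 263.] 0.7 [0.4086 0.0987]
clip_nl_face [230. 235.] 0.61 [0.4803 0.1994]
clip_fl_face [243. 173.] 0.67 [0.6312 0.1678]
driver [267. 264.] 0.96 [0.4064 0.1177]
gauge [453. 253.] 0.62 [ 0.4225 -0.3679]
side dict_keys(['image', 'K', 'view']) (array([0.0349, 1.0682, 1.2198]), array([ 0.3112, -0.644 , -0.6991]))
box [302. 241.] 0.7 [0.511  0.1966]
box_mouth [296. 238.] 0.68 [0.5338 0.1965]
lid [334. 187.] 0.85 [ 0.5574 -0.1236]
lid_grip [335. 185.] 0.98 [ 0.5464 -0.1057]
clip_nl_face [315. 248.] 0.59 [0.4622 0.2094]
clip_nl_face [335. 186.] 0.3 [ 0.5254 -0.0575]
clip_fl_face [394. 158.] 0.42 [ 0.405  -0.2857]
driver [314. 248.] 0.34 [0.4926 0.1539]
gauge [394. 158.] 0.56 [ 0.428 -0.366]
{'t': 0.9, 'joints': array([60.2111,  4.9942, 78.535 , -0.0006, 96.4623, -5.9059]), 'qvel': array([ 0.0803,  0.0898, -0.0723,  0.048 , -0.0332,  0.0093]), 'joint_torque': array([ -0.001 , -34.0043, -30.2595,   0.0715,   0.0237,  -0.    ]), 'ee_pos': array([0.2227, 0.5029, 0.2055]), 'eef_rot': array([[-0.9144,  0.4049,  0.0001],
       [ 0.4049,  0.9144,  0.0001],
       [-0.    ,  0.0001, -1.    ]]), 'contact_force': array([-0.1259,  0.3906,  0.5753]), 'torque': array([0.0248, 0.0059, 0.0114]), 'gripper_force': 0.0, 'width': 0.09419795855665258}
```

View pics/top0.png

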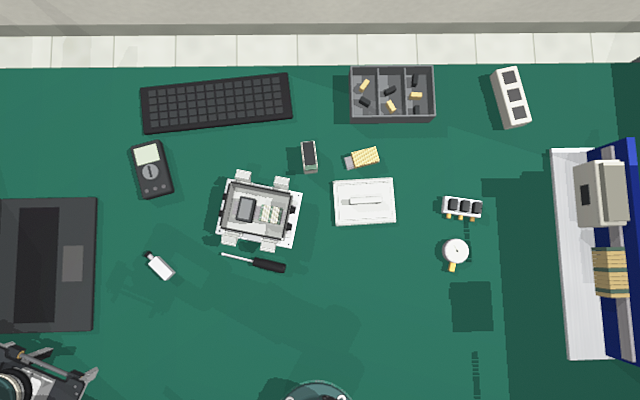

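View pics/side0.png

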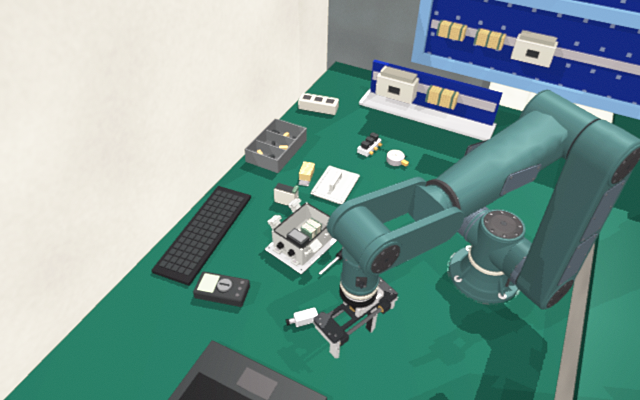

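The top view shows the open box at about (260,211), turned about 10° clockwise, and the lid at (364,201) with its bar running from (347,204) to (382,202). The driver is at (255,262). The side view shows the same layout, with the arm at the left of the bench. Next I'll zoom in on the box and lid.

```bash
python3 - <<'E'
from h import *
f=np.load("top0.npz"); im=f["image"][:,:,::-1]
cv2.imwrite("pics/crop0.png",cv2.resize(im[160:260,208:308],None,fx=6,fy=6,interpolation=cv2.INTER_CUBIC))
cv2.imwrite("pics/crop1.png",cv2.resize(im[165:240,320:410],None,fx=6,fy=6,interpolation=cv2.INTER_CUBIC))
E
```

```text
(no output)
```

View pics/crop0.png

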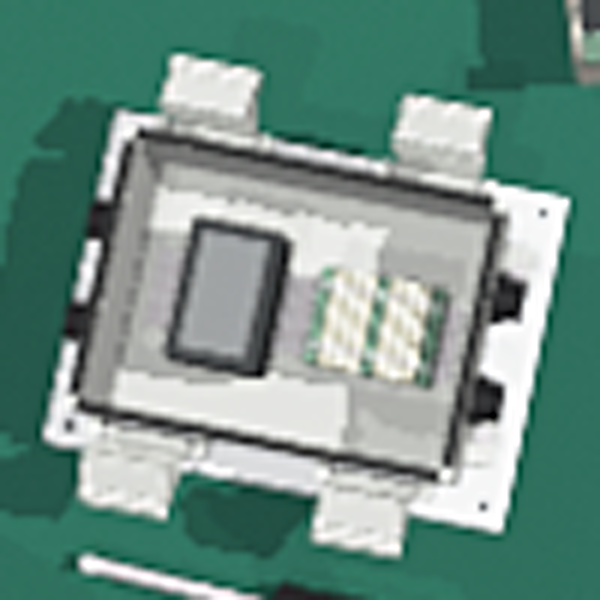

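View pics/crop1.png

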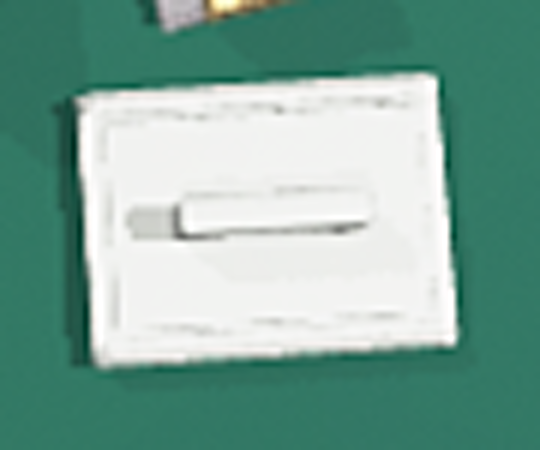

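The box crop shows the black seal with corners at about (140,133), (497,207), (450,478) and (80,405), and all four clips leaning out. The lid crop shows plate corners (80,97), (437,74), (457,343) and (100,366), with the bar centred near (277,212). I'll refine these by fitting lines.

```bash
cat > fit.py <<'E'
from h import *
def quad(f,corners,z,mode):
    g=cv2.cvtColor(f["image"],cv2.COLOR_RGB2GRAY).astype(float) if mode=="dark" else f["image"][:,:,0].astype(float)
    C=np.array([at(f,c,z) for c in corners]); L=[]
    for i in range(4):
        a,b=C[i],C[(i+1)%4]; d=(b-a)/np.linalg.norm(b-a); n=np.array([-d[1],d[0],0])
        if n@(C.mean(0)-a)<0:n=-n
        s=np.arange(-.008,.008,.0003); pts=[]
        for t in np.linspace(.12,.88,40):
            o=a+t*(b-a); p=proj(f,o+s[:,None]*n).astype(np.float32)
            v=cv2.remap(g,p[:,0].reshape(1,-1),p[:,1].reshape(1,-1),cv2.INTER_LINEAR)[0]
            if mode=="dark":
                w=np.clip(v.min()+35-v,0,None); k=(w*s).sum()/w.sum()
            else: k=s[np.argmax(np.gradient(cv2.GaussianBlur(v.reshape(1,-1),(0,0),3)[0]))]
            pts.append((o+k*n)[:2])
        pts=np.array(pts)
        vx,vy,x,y=cv2.fitLine(pts.astype(np.float32),cv2.DIST_HUBER,0,1e-6,1e-6).ravel(); L.append((np.array([x,y]),np.array([vx,vy])))
    K=[]
    for i in range(4):
        (p,d),(q,e)=L[i-1],L[i]; k=np.linalg.solve(np.c_[d,-e],q-p); K.append(p+k[0]*d)
    K=np.array(K); c=K.mean(0)
    ay=(K[0]+K[3]-K[1]-K[2])/2; ax=(K[0]+K[1]-K[2]-K[3])/2
    yaw=[np.degrees(np.arctan2(-ay[0],ay[1])),np.degrees(np.arctan2(ax[1],ax[0]))]
    return c,yaw,np.hypot(*ax),np.hypot(*ay)
E
python3 - <<'E'
from fit import *
f=dict(np.load("top0.npz"))
cr=lambda L,o:[((u+.5)/6-.5+o[0],(v+.5)/6-.5+o[1]) for u,v in L]
print("box",*quad(f,cr([(140,133),(497,207),(450,478),(80,405)],(208,160)),.082,"dark"))
print("lid",*quad(f,cr([(80,97),(437,74),(457,343),(100,366)],(320,165)),.015,"edge"))
b=[at(f,p,.047) for p in cr([(180,212),(372,208)],(320,165))]; print("bar",b)
s=np.load("side0.npz")
print(proj(s,[[.56,-.14,.041]]))
E
```

```text
box [0.5394 0.1381] [np.float32(-12.447394), np.float32(-12.269518)] 0.11476226 0.1566512
lid [ 0.5643 -0.14  ] [np.float32(2.379774), np.float32(2.4622304)] 0.12157243 0.16134958
bar [array([ 0.5644, -0.0987,  0.047 ]), array([ 0.5644, -0.1815,  0.047 ])]
[[335.7219 178.2603]]
```

```bash
cat > plan.py <<'E'
import json,sys
from h import *
from scipy.spatial.transform import Rotation as Ro
BOX=np.array([.5394,.1381]); YAW=-12.36
def w(p,z=None):
    a=np.radians(YAW); q=BOX+np.array([[np.cos(a),-np.sin(a)],[np.sin(a),np.cos(a)]])@np.array(p[:2]); return [*q,z]
def plan(P,yaw,n=None,step=.035):
    "tool y at world angle yaw (deg), tool down; P target TCP; prints calls of 8 rows"
    s=manip.read_state(); R=Ro.from_matrix(s["eef_rot"]); a=np.radians(yaw); c,q=np.cos(a),np.sin(a)
    T=Ro.from_matrix(np.array([[-q,c,0],[c,q,0],[0,0,-1]]).T.T if 0 else np.c_[[-q,c,0],[c,q,0],[0,0,-1]])
    rv=(R.inv()*T).as_rotvec(degrees=True); d=np.array(P)-s["ee_pos"]
    n=n or int(max(np.ceil(np.linalg.norm(d)/step),np.ceil(np.linalg.norm(rv)/6.9),1))
    rows=[]
    for i in range(n):
        t=R.inv().apply(d/n)/.2; r=rv/n/180; R=R*Ro.from_rotvec(rv/n,degrees=True)
        rows.append({k:round(float(v),4) for k,v in zip(("tx","ty","tz","rx","ry","rz"),(*t,*r)) if abs(v)>2e-4})
    for i in range(0,n,8): print(json.dumps(rows[i:i+8]))
    print("t",round(s["t"],1),"from",s["ee_pos"],"rv",rv,"F",s["contact_force"],"w",s["width"])
E
python3 -c "
from plan import *
plan([.5643,-.14,.15],2.4)"
```

```text
[{"tx": -0.1363, "ty": -0.107, "tz": 0.0132, "rz": 0.0169}, {"tx": -0.1418, "ty": -0.0997, "tz": 0.0132, "rz": 0.0169}, {"tx": -0.1469, "ty": -0.092, "tz": 0.0132, "rz": 0.0169}, {"tx": -0.1516, "ty": -0.0841, "tz": 0.0132, "rz": 0.0169}, {"tx": -0.1558, "ty": -0.076, "tz": 0.0132, "rz": 0.0169}, {"tx": -0.1596, "ty": -0.0676, "tz": 0.0132, "rz": 0.0169}, {"tx": -0.163, "ty": -0.0591, "tz": 0.0132, "rz": 0.0169}, {"tx": -0.1659, "ty": -0.0504, "tz": 0.0132, "rz": 0.0169}]
[{"tx": -0.1683, "ty": -0.0415, "tz": 0.0132, "rz": 0.0169}, {"tx": -0.1703, "ty": -0.0326, "tz": 0.0132, "rz": 0.0169}, {"tx": -0.1717, "ty": -0.0235, "tz": 0.0132, "rz": 0.0169}, {"tx": -0.1727, "ty": -0.0144, "tz": 0.0132, "rz": 0.0169}, {"tx": -0.1733, "ty": -0.0052, "tz": 0.0132, "rz": 0.0169}, {"tx": -0.1733, "ty": 0.004, "tz": 0.0132, "rz": 0.0169}, {"tx": -0.1728, "ty": 0.0131, "tz": 0.0132, "rz": 0.0169}, {"tx": -0.1719, "ty": 0.0223, "tz": 0.0132, "rz": 0.0169}]
[{"tx": -0.1705, "ty": 0.0313, "tz": 0.0132, "rz": 0.0169}, {"tx": -0.1686, "ty": 0.0403, "tz": 0.0132, "rz": 0.0169}, {"tx": -0.1662, "ty": 0.0492, "tz": 0.0132, "rz": 0.0169}, {"tx": -0.1634, "ty": 0.0579, "tz": 0.0132, "rz": 0.0169}, {"tx": -0.1601, "ty": 0.0665, "tz": 0.0132, "rz": 0.0169}]
t 0.9 from [0.2227 0.5029 0.2055] rv [ 0.0083 -0.0033 63.7169] F [-0.1259  0.3906  0.5753] w 0.09419795855665258
```

>>> servo_tool(series=[{"tx": -0.14, "ty": -0.11, "rz": 0.017}, {"tx": -0.14, "ty": -0.1, "rz": 0.017}, {"tx": -0.15, "ty": -0.09, "rz": 0.017}, {"tx": -0.15, "ty": -0.08, "rz": 0.017}, {"tx": -0.16, "ty": -0.08, "rz": 0.017}, {"tx": -0.16, "ty": -0.07, "rz": 0.017}, {"tx": -0.16, "ty": -0.06, "rz": 0.017}, {"tx": -0.17, "ty": -0.05, "rz": 0.017}], grip=1)

```text
$.series[0]: bad value
```

>>> servo_tool(series=[{"tx": -0.17, "ty": -0.04, "rz": 0.017}, {"tx": -0.17, "ty": -0.03, "rz": 0.017}, {"tx": -0.17, "ty": -0.02, "rz": 0.017}, {"tx": -0.17, "ty": -0.01, "rz": 0.017}, {"tx": -0.17, "ty": -0.01, "rz": 0.017}, {"tx": -0.17, "rz": 0.017}, {"tx": -0.17, "ty": 0.01, "tz": 0.02, "rz": 0.017}, {"tx": -0.17, "ty": 0.02, "tz": 0.03, "rz": 0.017}])

```text
$.series[0]: bad value
```

>>> servo_tool(series=[{"tx": -0.17, "ty": 0.03, "tz": 0.03, "rz": 0.017}, {"tx": -0.17, "ty": 0.04, "tz": 0.05, "rz": 0.017}, {"tx": -0.17, "ty": 0.05, "tz": 0.05, "rz": 0.017}, {"tx": -0.16, "ty": 0.06, "tz": 0.05, "rz": 0.017}, {"tx": -0.16, "ty": 0.07, "tz": 0.05, "rz": 0.017}, {}])

```text
$.series[0]: bad value
```

```bash
python3 -c "
from plan import *
plan([.5643,-.14,.022],2.4)"
```

```text
[{"tx": -0.1302, "ty": -0.1022, "tz": 0.0417, "rz": 0.0161}, {"tx": -0.1351, "ty": -0.0955, "tz": 0.0417, "rz": 0.0161}, {"tx": -0.1398, "ty": -0.0885, "tz": 0.0417, "rz": 0.0161}, {"tx": -0.1441, "ty": -0.0813, "tz": 0.0417, "rz": 0.0161}, {"tx": -0.148, "ty": -0.074, "tz": 0.0417, "rz": 0.0161}, {"tx": -0.1516, "ty": -0.0664, "tz": 0.0417, "rz": 0.0161}, {"tx": -0.1547, "ty": -0.0586, "tz": 0.0417, "rz": 0.0161}, {"tx": -0.1575, "ty": -0.0508, "tz": 0.0417, "rz": 0.0161}]
[{"tx": -0.1599, "ty": -0.0427, "tz": 0.0417, "rz": 0.0161}, {"tx": -0.1618, "ty": -0.0346, "tz": 0.0417, "rz": 0.0161}, {"tx": -0.1634, "ty": -0.0264, "tz": 0.0417, "rz": 0.0161}, {"tx": -0.1645, "ty": -0.0181, "tz": 0.0417, "rz": 0.0161}, {"tx": -0.1652, "ty": -0.0098, "tz": 0.0417, "rz": 0.0161}, {"tx": -0.1655, "ty": -0.0014, "tz": 0.0417, "rz": 0.0161}, {"tx": -0.1653, "ty": 0.007, "tz": 0.0417, "rz": 0.0161}, {"tx": -0.1648, "ty": 0.0153, "tz": 0.0417, "rz": 0.0161}]
[{"tx": -0.1638, "ty": 0.0236, "tz": 0.0417, "rz": 0.0161}, {"tx": -0.1624, "ty": 0.0319, "tz": 0.0417, "rz": 0.0161}, {"tx": -0.1606, "ty": 0.04, "tz": 0.0417, "rz": 0.0161}, {"tx": -0.1583, "ty": 0.0481, "tz": 0.0417, "rz": 0.0161}, {"tx": -0.1557, "ty": 0.056, "tz": 0.0417, "rz": 0.0161}, {"tx": -0.1527, "ty": 0.0638, "tz": 0.0417, "rz": 0.0161}]
t 0.9 from [0.2227 0.5029 0.2055] rv [ 0.0083 -0.0033 63.7169] F [-0.1259  0.3906  0.5753] w 0.09419795855665258
```

>>> servo_tool(series=[{"tx": -0.14, "ty": -0.11, "tz": 0, "rx": 0, "ry": 0, "rz": 0.017}, {"tx": -0.14, "ty": -0.1, "tz": 0, "rx": 0, "ry": 0, "rz": 0.017}, {"tx": -0.15, "ty": -0.09, "tz": 0, "rx": 0, "ry": 0, "rz": 0.017}, {"tx": -0.15, "ty": -0.08, "tz": 0, "rx": 0, "ry": 0, "rz": 0.017}, {"tx": -0.16, "ty": -0.08, "tz": 0, "rx": 0, "ry": 0, "rz": 0.017}, {"tx": -0.16, "ty": -0.07, "tz": 0, "rx": 0, "ry": 0, "rz": 0.017}, {"tx": -0.16, "ty": -0.06, "tz": 0, "rx": 0, "ry": 0, "rz": 0.017}, {"tx": -0.17, "ty": -0.05, "tz": 0, "rx": 0, "ry": 0, "rz": 0.017}], grip=1)

```text
t: 1.57
ee_pos: [0.3538, 0.2547, 0.2058]
eef_rot: [[-0.663, 0.749, 0.001], [0.749, 0.663, 0.001], [-0.0, 0.001, -1.0]]
contact_force: [0.4, -0.5, 0.3]
width: 0.0939
gripper_force: 0.0
```

>>> servo_tool(series=[{"tx": -0.17, "ty": -0.04, "tz": 0, "rx": 0, "ry": 0, "rz": 0.017}, {"tx": -0.17, "ty": -0.03, "tz": 0, "rx": 0, "ry": 0, "rz": 0.017}, {"tx": -0.17, "ty": -0.02, "tz": 0, "rx": 0, "ry": 0, "rz": 0.017}, {"tx": -0.17, "ty": -0.01, "tz": 0, "rx": 0, "ry": 0, "rz": 0.017}, {"tx": -0.17, "ty": -0.01, "tz": 0, "rx": 0, "ry": 0, "rz": 0.017}, {"tx": -0.17, "ty": 0, "tz": 0, "rx": 0, "ry": 0, "rz": 0.017}, {"tx": -0.17, "ty": 0.01, "tz": 0.02, "rx": 0, "ry": 0, "rz": 0.017}, {"tx": -0.17, "ty": 0.02, "tz": 0.03, "rx": 0, "ry": 0, "rz": 0.017}])

```text
t: 2.23
ee_pos: [0.4814, 0.0116, 0.1964]
eef_rot: [[-0.292, 0.956, 0.002], [0.956, 0.292, 0.0], [-0.001, 0.002, -1.0]]
contact_force: [0.2, 0.3, 1.2]
width: 0.0939
gripper_force: 0.0
```

>>> servo_tool(series=[{"tx": -0.17, "ty": 0.03, "tz": 0.03, "rx": 0, "ry": 0, "rz": 0.017}, {"tx": -0.17, "ty": 0.04, "tz": 0.05, "rx": 0, "ry": 0, "rz": 0.017}, {"tx": -0.17, "ty": 0.05, "tz": 0.05, "rx": 0, "ry": 0, "rz": 0.017}, {"tx": -0.16, "ty": 0.06, "tz": 0.05, "rx": 0, "ry": 0, "rz": 0.017}, {"tx": -0.16, "ty": 0.07, "tz": 0.05, "rx": 0, "ry": 0, "rz": 0.017}, {"tx": 0, "ty": 0, "tz": 0, "rx": 0, "ry": 0, "rz": 0}])

```text
t: 2.73
ee_pos: [0.562, -0.1456, 0.1456]
eef_rot: [[-0.026, 1.0, -0.004], [1.0, 0.026, -0.001], [-0.001, -0.004, -1.0]]
contact_force: [-0.1, 0.8, -0.6]
width: 0.094
gripper_force: 0.0
```

```bash
python3 -c "
from plan import *
plan([.5643,-.14,.022],2.4)"
```

```text
[{"tx": 0.007, "ty": 0.0037, "tz": 0.1544, "rx": -0.0003, "rz": -0.0013}, {"tx": 0.007, "ty": 0.0036, "tz": 0.1544, "rx": -0.0003, "rz": -0.0013}, {"tx": 0.0069, "ty": 0.0034, "tz": 0.1544, "rx": -0.0003, "rz": -0.0013}, {"tx": 0.0069, "ty": 0.0033, "tz": 0.1544, "rx": -0.0003, "rz": -0.0013}]
t 2.7 from [ 0.562  -0.1456  0.1456] rv [-0.2474  0.0434 -0.9308] F [-0.1053  0.7914 -0.5887] w 0.09402940363444463
```

>>> servo_tool(series=[{"tx": 0.01, "ty": 0.005, "tz": 0.15, "rx": 0, "ry": 0, "rz": -0.005}, {"tx": 0.01, "ty": 0.005, "tz": 0.15, "rx": 0, "ry": 0, "rz": 0}, {"tx": 0.008, "ty": 0.004, "tz": 0.15, "rx": 0, "ry": 0, "rz": 0}, {"tx": 0, "ty": 0, "tz": 0.1, "rx": 0, "ry": 0, "rz": 0}, {"tx": 0, "ty": 0, "tz": 0.068, "rx": 0, "ry": 0, "rz": 0}, {"tx": 0, "ty": 0, "tz": 0, "rx": 0, "ry": 0, "rz": 0}])

```text
t: 3.23
ee_pos: [0.5612, -0.1334, 0.0218]
eef_rot: [[-0.049, 0.999, -0.008], [0.999, 0.049, 0.003], [0.003, -0.007, -1.0]]
contact_force: [-0.5, 1.0, -1.0]
width: 0.094
gripper_force: 0.0
```

>>> servo_tool(series=[{"tx": 0, "ty": 0, "tz": 0, "rx": 0, "ry": 0, "rz": 0}, {"tx": 0, "ty": 0, "tz": 0, "rx": 0, "ry": 0, "rz": 0}, {"tx": 0, "ty": 0, "tz": 0, "rx": 0, "ry": 0, "rz": 0}, {"tx": 0, "ty": 0, "tz": 0, "rx": 0, "ry": 0, "rz": 0}, {"tx": 0, "ty": 0, "tz": 0, "rx": 0, "ry": 0, "rz": 0}, {"tx": 0, "ty": 0, "tz": 0, "rx": 0, "ry": 0, "rz": 0}, {"tx": 0, "ty": 0, "tz": 0, "rx": 0, "ry": 0, "rz": 0}, {"tx": 0, "ty": 0, "tz": 0, "rx": 0, "ry": 0, "rz": 0}], grip=0, force=35)

```text
t: 3.9
ee_pos: [0.5642, -0.1349, 0.0261]
eef_rot: [[-0.048, 0.999, 0.0], [0.999, 0.048, -0.0], [-0.0, 0.0, -1.0]]
contact_force: [0.6, 0.4, -0.9]
width: 0.0444
gripper_force: 0.0
```

>>> servo_tool(series=[{"tx": -0.025, "ty": 0, "tz": 0.018, "rx": 0, "ry": 0, "rz": 0}, {"tx": 0, "ty": 0, "tz": 0, "rx": 0, "ry": 0, "rz": 0}, {"tx": 0, "ty": 0, "tz": 0, "rx": 0, "ry": 0, "rz": 0}, {"tx": 0, "ty": 0, "tz": 0, "rx": 0, "ry": 0, "rz": 0}, {"tx": 0, "ty": 0, "tz": 0, "rx": 0, "ry": 0, "rz": 0}, {"tx": 0, "ty": 0, "tz": 0, "rx": 0, "ry": 0, "rz": 0}, {"tx": 0, "ty": 0, "tz": 0, "rx": 0, "ry": 0, "rz": 0}, {"tx": 0, "ty": 0, "tz": 0, "rx": 0, "ry": 0, "rz": 0}])

```text
t: 4.57
ee_pos: [0.5643, -0.1399, 0.0221]
eef_rot: [[-0.048, 0.999, -0.0], [0.999, 0.048, 0.0], [0.0, -0.0, -1.0]]
contact_force: [0.4, 0.0, -1.8]
width: 0.0156
gripper_force: 35.0
```

```bash
python3 -c "
from plan import *
plan([.5643,-.14,.15],2.4,n=4)"
```

```text
[{"tz": -0.1599, "rz": 0.0005}, {"tz": -0.1599, "rz": 0.0005}, {"tz": -0.1599, "rz": 0.0005}, {"tz": -0.1599, "rz": 0.0005}]
t 4.6 from [ 0.5643 -0.1399  0.0221] rv [-0.0158 -0.0008  0.3623] F [ 0.388   0.0251 -1.8416] w 0.015555515381380638
```

>>> servo_tool(series=[{"tx": 0, "ty": 0, "tz": -0.05, "rx": 0, "ry": 0, "rz": 0}, {"tx": 0, "ty": 0, "tz": -0.12, "rx": 0, "ry": 0, "rz": 0}, {"tx": 0, "ty": 0, "tz": -0.15, "rx": 0, "ry": 0, "rz": 0}, {"tx": 0, "ty": 0, "tz": -0.15, "rx": 0, "ry": 0, "rz": 0}, {"tx": 0, "ty": 0, "tz": -0.13, "rx": 0, "ry": 0, "rz": 0}, {"tx": 0, "ty": 0, "tz": -0.1, "rx": 0, "ry": 0, "rz": 0}, {"tx": 0, "ty": 0, "tz": 0, "rx": 0, "ry": 0, "rz": 0}])

```text
t: 5.15
ee_pos: [0.5672, -0.1406, 0.169]
eef_rot: [[-0.048, 0.999, 0.011], [0.999, 0.048, -0.003], [-0.004, 0.01, -1.0]]
contact_force: [0.8, 1.5, -2.1]
width: 0.0157
gripper_force: 35.0
```

```bash
python3 -c "
from plan import *
plan([.5394,.1381,.15],-12.36,n=12)"
```

```text
[{"tx": 0.1166, "ty": -0.006, "tz": 0.0074, "rx": 0.0003, "rz": 0.007}, {"tx": 0.1164, "ty": -0.0086, "tz": 0.0074, "rx": 0.0003, "rz": 0.007}, {"tx": 0.1162, "ty": -0.0111, "tz": 0.0074, "rx": 0.0003, "rz": 0.007}, {"tx": 0.1159, "ty": -0.0137, "tz": 0.0075, "rx": 0.0003, "rz": 0.007}, {"tx": 0.1156, "ty": -0.0162, "tz": 0.0075, "rx": 0.0003, "rz": 0.007}, {"tx": 0.1152, "ty": -0.0187, "tz": 0.0076, "rx": 0.0003, "rz": 0.007}, {"tx": 0.1148, "ty": -0.0213, "tz": 0.0076, "rx": 0.0003, "rz": 0.007}, {"tx": 0.1143, "ty": -0.0238, "tz": 0.0076, "rx": 0.0003, "rz": 0.007}]
[{"tx": 0.1137, "ty": -0.0263, "tz": 0.0077, "rx": 0.0003, "rz": 0.007}, {"tx": 0.1131, "ty": -0.0288, "tz": 0.0077, "rx": 0.0003, "rz": 0.007}, {"tx": 0.1125, "ty": -0.0313, "tz": 0.0078, "rx": 0.0003, "rz": 0.007}, {"tx": 0.1117, "ty": -0.0337, "tz": 0.0078, "rx": 0.0003, "rz": 0.007}]
t 5.2 from [ 0.5672 -0.1406  0.169 ] rv [ 0.6225  0.1414 15.1306] F [ 0.7603  1.5153 -2.0811] w 0.015717758896243588
```

>>> servo_tool(series=[{"tx": 0.08, "ty": -0.004, "tz": 0, "rx": 0, "ry": 0, "rz": 0.007}, {"tx": 0.12, "ty": -0.009, "tz": 0, "rx": 0, "ry": 0, "rz": 0.007}, {"tx": 0.12, "ty": -0.011, "tz": 0, "rx": 0, "ry": 0, "rz": 0.007}, {"tx": 0.12, "ty": -0.014, "tz": 0, "rx": 0, "ry": 0, "rz": 0.007}, {"tx": 0.12, "ty": -0.016, "tz": 0, "rx": 0, "ry": 0, "rz": 0.007}, {"tx": 0.12, "ty": -0.019, "tz": 0, "rx": 0, "ry": 0, "rz": 0.007}, {"tx": 0.12, "ty": -0.021, "tz": 0, "rx": 0, "ry": 0, "rz": 0.007}, {"tx": 0.12, "ty": -0.024, "tz": 0, "rx": 0, "ry": 0, "rz": 0.007}])

```text
t: 5.82
ee_pos: [0.5456, 0.0462, 0.1605]
eef_rot: [[0.128, 0.992, -0.003], [0.992, -0.128, 0.0], [-0.0, -0.003, -1.0]]
contact_force: [-0.2, 0.2, -1.8]
width: 0.0162
gripper_force: 35.0
```

>>> servo_tool(series=[{"tx": 0.12, "ty": -0.026, "tz": 0, "rx": 0, "ry": 0, "rz": 0.007}, {"tx": 0.12, "ty": -0.029, "tz": 0, "rx": 0, "ry": 0, "rz": 0.007}, {"tx": 0.11, "ty": -0.031, "tz": 0, "rx": 0, "ry": 0, "rz": 0.007}, {"tx": 0.09, "ty": -0.02, "tz": 0, "rx": 0, "ry": 0, "rz": 0.007}, {"tx": 0, "ty": 0, "tz": 0, "rx": 0, "ry": 0, "rz": 0}, {"tx": 0, "ty": 0, "tz": 0, "rx": 0, "ry": 0, "rz": 0}, {"tx": 0, "ty": 0, "tz": 0, "rx": 0, "ry": 0, "rz": 0}, {"tx": 0, "ty": 0, "tz": 0, "rx": 0, "ry": 0, "rz": 0}])

```text
t: 6.48
ee_pos: [0.5395, 0.1342, 0.1616]
eef_rot: [[0.215, 0.977, -0.001], [0.977, -0.215, -0.001], [-0.001, -0.001, -1.0]]
contact_force: [0.8, -0.2, -1.6]
width: 0.0156
gripper_force: 35.0
```

```bash
python3 -c "
from plan import *
plan([.5394,.1381,.106],-12.36,n=1)"
```

```text
[{"tx": 0.0191, "ty": -0.0046, "tz": 0.2782, "rx": -0.0003, "ry": 0.0002, "rz": -0.0003}]
t 6.5 from [0.5395 0.1342 0.1616] rv [-0.0495  0.0428 -0.0581] F [ 0.7705 -0.1877 -1.5777] w 0.015640499662207184
```

>>> servo_tool(series=[{"tx": 0.019, "ty": -0.005, "tz": 0.05, "rx": 0, "ry": 0, "rz": 0}, {"tx": 0, "ty": 0, "tz": 0.08, "rx": 0, "ry": 0, "rz": 0}, {"tx": 0, "ty": 0, "tz": 0.08, "rx": 0, "ry": 0, "rz": 0}, {"tx": 0, "ty": 0, "tz": 0.06, "rx": 0, "ry": 0, "rz": 0}, {"tx": 0, "ty": 0, "tz": 0, "rx": 0, "ry": 0, "rz": 0}, {"tx": 0, "ty": 0, "tz": 0, "rx": 0, "ry": 0, "rz": 0}, {"tx": 0, "ty": 0, "tz": 0, "rx": 0, "ry": 0, "rz": 0}, {"tx": 0, "ty": 0, "tz": 0, "rx": 0, "ry": 0, "rz": 0}])

```text
t: 7.15
ee_pos: [0.5405, 0.1392, 0.1096]
eef_rot: [[0.214, 0.977, 0.003], [0.977, -0.214, 0.0], [0.001, 0.002, -1.0]]
contact_force: [0.1, -0.1, -3.3]
width: 0.0158
gripper_force: 35.0
```

>>> servo_tool(series=[{"tx": 0, "ty": 0, "tz": 0.01, "rx": 0, "ry": 0, "rz": 0}, {"tx": 0, "ty": 0, "tz": 0.01, "rx": 0, "ry": 0, "rz": 0}, {"tx": 0, "ty": 0, "tz": 0.008, "rx": 0, "ry": 0, "rz": 0}, {"tx": 0, "ty": 0, "tz": 0, "rx": 0, "ry": 0, "rz": 0}])

```text
t: 7.48
ee_pos: [0.5393, 0.1391, 0.1024]
eef_rot: [[0.214, 0.977, -0.0], [0.977, -0.214, 0.0], [-0.0, -0.0, -1.0]]
contact_force: [0.3, -0.5, -2.7]
width: 0.0153
gripper_force: 35.0
```

```bash
python3 - <<'E'
from plan import *
plan([.5394,.1381,.094],-12.36,n=1)
f=manip.grab_frame("side"); im=f["image"]; cv2.imwrite("pics/side1.png",cv2.resize(im[180:300,230:390,::-1],None,fx=5,fy=5,interpolation=cv2.INTER_CUBIC))
E
```

```text
[{"tx": -0.005, "ty": 0.0014, "tz": 0.0418}]
t 7.5 from [0.5393 0.1391 0.1024] rv [-0.0271  0.0051  0.0016] F [ 0.2671 -0.5186 -2.7055] w 0.015326387319895787
```

View pics/side1.png

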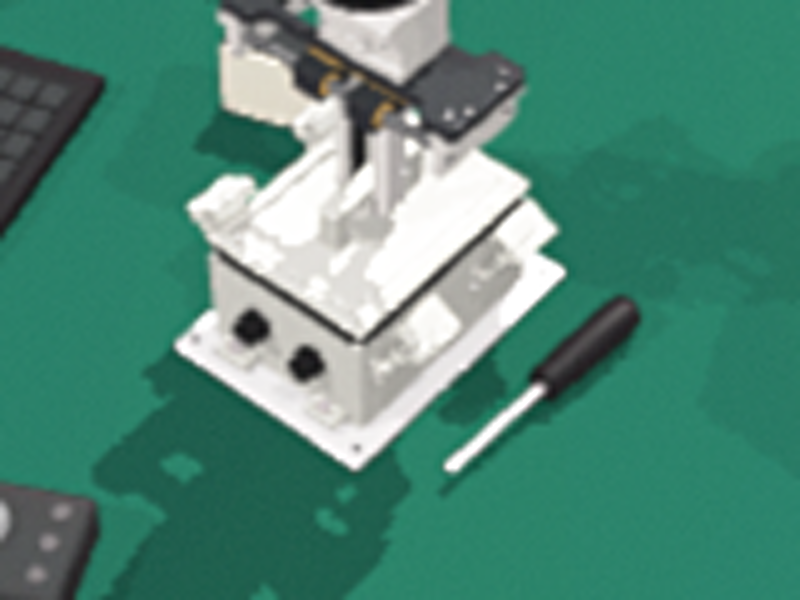

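The lid hovers squarely over the box. Its edge runs parallel to the black seal from (215,250) through (362,340) to (520,205), and the clips are clear. I'll lower it gently.

>>> servo_tool(series=[{"tx": -0.004, "ty": 0, "tz": 0.01, "rx": 0, "ry": 0, "rz": 0}, {"tx": 0, "ty": 0, "tz": 0.007, "rx": 0, "ry": 0, "rz": 0}, {"tx": 0, "ty": 0, "tz": 0, "rx": 0, "ry": 0, "rz": 0}, {"tx": 0, "ty": 0, "tz": 0, "rx": 0, "ry": 0, "rz": 0}])

```text
t: 7.87
ee_pos: [0.5392, 0.1383, 0.0991]
eef_rot: [[0.214, 0.977, -0.0], [0.977, -0.214, 0.0], [-0.0, -0.0, -1.0]]
contact_force: [-0.1, -0.2, -1.8]
width: 0.0155
gripper_force: 35.0
```

>>> servo_tool(series=[{"tx": 0, "ty": 0, "tz": 0.01, "rx": 0, "ry": 0, "rz": 0}, {"tx": 0, "ty": 0, "tz": 0.007, "rx": 0, "ry": 0, "rz": 0}, {"tx": 0, "ty": 0, "tz": 0, "rx": 0, "ry": 0, "rz": 0}, {"tx": 0, "ty": 0, "tz": 0, "rx": 0, "ry": 0, "rz": 0}])

```text
t: 8.2
ee_pos: [0.5393, 0.1384, 0.0957]
eef_rot: [[0.214, 0.977, -0.0], [0.977, -0.214, 0.0], [-0.0, -0.0, -1.0]]
contact_force: [0.2, 0.0, -1.6]
width: 0.0158
gripper_force: 35.0
```

>>> servo_tool(series=[{"tx": 0, "ty": 0, "tz": 0.006, "rx": 0, "ry": 0, "rz": 0}, {"tx": 0, "ty": 0, "tz": 0, "rx": 0, "ry": 0, "rz": 0}, {"tx": 0, "ty": 0, "tz": 0, "rx": 0, "ry": 0, "rz": 0}])

```text
t: 8.45
ee_pos: [0.5393, 0.1384, 0.0946]
eef_rot: [[0.214, 0.977, -0.0], [0.977, -0.214, 0.0], [0.0, -0.0, -1.0]]
contact_force: [1.1, -0.2, -2.7]
width: 0.0158
gripper_force: 35.0
```

>>> servo_tool(series=[{"tx": 0, "ty": 0, "tz": 0.003, "rx": 0, "ry": 0, "rz": 0}, {"tx": 0, "ty": 0, "tz": 0, "rx": 0, "ry": 0, "rz": 0}, {"tx": 0, "ty": 0, "tz": 0, "rx": 0, "ry": 0, "rz": 0}])

```text
t: 8.7
ee_pos: [0.5394, 0.1384, 0.0941]
eef_rot: [[0.214, 0.977, 0.0], [0.977, -0.214, 0.0], [0.0, 0.0, -1.0]]
contact_force: [-0.1, -0.3, -2.1]
width: 0.0157
gripper_force: 35.0
```

>>> servo_tool(series=[{"tx": 0, "ty": 0, "tz": 0.004, "rx": 0, "ry": 0, "rz": 0}, {"tx": 0, "ty": 0, "tz": 0, "rx": 0, "ry": 0, "rz": 0}, {"tx": 0, "ty": 0, "tz": 0, "rx": 0, "ry": 0, "rz": 0}])

```text
t: 8.95
ee_pos: [0.5395, 0.1384, 0.0937]
eef_rot: [[0.214, 0.977, 0.0], [0.977, -0.214, 0.0], [0.0, 0.0, -1.0]]
contact_force: [-0.9, 0.3, -0.1]
width: 0.0155
gripper_force: 35.0
```

Contact: the force on the tool has dropped by the lid's weight. Now I'll release and rise.

>>> servo_tool(series=[{"tx": 0, "ty": 0, "tz": 0.003, "rx": 0, "ry": 0, "rz": 0}, {"tx": 0, "ty": 0, "tz": 0, "rx": 0, "ry": 0, "rz": 0}, {"tx": 0, "ty": 0, "tz": 0, "rx": 0, "ry": 0, "rz": 0}])

```text
t: 9.2
ee_pos: [0.5395, 0.1384, 0.0933]
eef_rot: [[0.214, 0.977, 0.001], [0.977, -0.214, 0.0], [0.0, 0.001, -1.0]]
contact_force: [-1.6, -1.1, 2.2]
width: 0.0156
gripper_force: 35.0
```

>>> servo_tool(series=[{"tx": 0, "ty": 0, "tz": 0, "rx": 0, "ry": 0, "rz": 0}, {"tx": 0, "ty": 0, "tz": 0, "rx": 0, "ry": 0, "rz": 0}, {"tx": 0, "ty": 0, "tz": 0, "rx": 0, "ry": 0, "rz": 0}, {"tx": 0, "ty": 0, "tz": 0, "rx": 0, "ry": 0, "rz": 0}, {"tx": 0, "ty": 0, "tz": 0, "rx": 0, "ry": 0, "rz": 0}, {"tx": 0, "ty": 0, "tz": 0, "rx": 0, "ry": 0, "rz": 0}], grip=0.6)

```text
t: 9.7
ee_pos: [0.5394, 0.1383, 0.0926]
eef_rot: [[0.214, 0.977, 0.0], [0.977, -0.214, 0.0], [0.0, 0.0, -1.0]]
contact_force: [-0.5, -0.4, -0.8]
width: 0.0523
gripper_force: 0.0
```

>>> servo_tool(series=[{"tx": 0, "ty": 0, "tz": -0.1, "rx": 0, "ry": 0, "rz": 0}, {"tx": 0, "ty": 0, "tz": -0.15, "rx": 0, "ry": 0, "rz": 0}, {"tx": 0, "ty": 0, "tz": -0.1, "rx": 0, "ry": 0, "rz": 0}, {"tx": 0, "ty": 0, "tz": 0, "rx": 0, "ry": 0, "rz": 0}])

```text
t: 10.03
ee_pos: [0.5423, 0.1388, 0.1684]
eef_rot: [[0.214, 0.977, 0.01], [0.977, -0.214, 0.002], [0.004, 0.01, -1.0]]
contact_force: [0.6, 0.5, 1.0]
width: 0.0565
gripper_force: 0.0
```

```bash
python3 - <<'E'
from plan import *
print(w((-.12,.048)),w((.12,-.048)))
plan(w((-.11,.048),.16),-12.36)
f=manip.grab_frame("top"); np.savez("top1.npz",image=f["image"],K=f["K"],view=f["view"])
print(proj(f,[w((a,b),.087) for a,b in((.06,.08),(.06,-.08),(-.06,-.08),(-.06,.08))]))
im=f["image"]; cv2.imwrite("pics/top1.png",cv2.resize(im[155:255,203:323,::-1],None,fx=6,fy=6,interpolation=cv2.INTER_CUBIC))
E
```

```text
[np.float64(0.4324559301304223), np.float64(0.21067386526657433), None] [np.float64(0.6463440698695777), np.float64(0.06552613473342568), None]
[{"tx": 0.0583, "ty": -0.1409, "tz": 0.0094, "rx": 0.0008, "ry": -0.0003}, {"tx": 0.0583, "ty": -0.1409, "tz": 0.0096, "rx": 0.0008, "ry": -0.0003}, {"tx": 0.0583, "ty": -0.1408, "tz": 0.0099, "rx": 0.0008, "ry": -0.0003}, {"tx": 0.0583, "ty": -0.1408, "tz": 0.0102, "rx": 0.0008, "ry": -0.0003}]
t 10.0 from [0.5423 0.1388 0.1684] rv [ 0.5445 -0.2185  0.0004] F [0.6065 0.4734 0.9707] w 0.05654929318351146
[[228.4823 180.1813]
 [292.142  192.6589]
 [282.4124 240.53  ]
 [217.879  227.9465]]
```

View pics/top1.png

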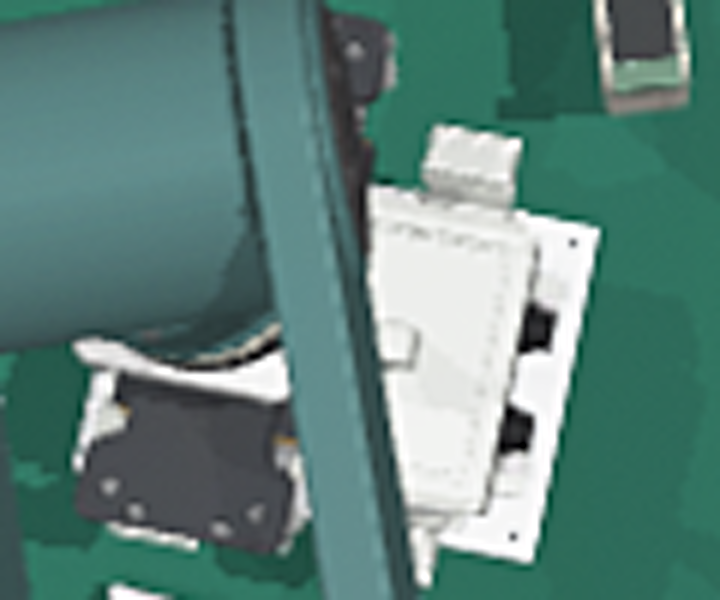

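The lid's right edge, crop (535,230) to (490,510), lies where a seated lid projects, so it is seated and let go. I'll close the gripper and go to the near left clip.

>>> servo_tool(series=[{"tx": 0.06, "ty": -0.15, "tz": 0, "rx": 0, "ry": 0, "rz": 0}, {"tx": 0.06, "ty": -0.15, "tz": 0, "rx": 0, "ry": 0, "rz": 0}, {"tx": 0.06, "ty": -0.15, "tz": 0, "rx": 0, "ry": 0, "rz": 0}, {"tx": 0.06, "ty": -0.15, "tz": 0, "rx": 0, "ry": 0, "rz": 0}, {"tx": 0, "ty": 0, "tz": 0, "rx": 0, "ry": 0, "rz": 0}, {"tx": 0, "ty": 0, "tz": 0, "rx": 0, "ry": 0, "rz": 0}, {"tx": 0, "ty": 0, "tz": 0, "rx": 0, "ry": 0, "rz": 0}, {"tx": 0, "ty": 0, "tz": 0, "rx": 0, "ry": 0, "rz": 0}], grip=0, force=40)

```text
t: 10.75
ee_pos: [0.433, 0.2103, 0.1619]
eef_rot: [[0.215, 0.977, -0.001], [0.977, -0.215, -0.001], [-0.001, -0.001, -1.0]]
contact_force: [-0.6, 0.6, -0.1]
width: 0.0062
gripper_force: 0.0
```

```bash
python3 - <<'E'
from plan import *
plan(w((-.12,.048),.066),-12.36,n=1)
f=manip.grab_frame("top")
for n in("clip_nl_face","clip_nr_face","clip_fl_face","clip_fr_face"):
    for r in manip.boxes_of("top",n)[:2]:
        p=at(f,r["pixel"],.083)[:2]-BOX; a=np.radians(-YAW); print(n,round(r["p"],2),np.array([[np.cos(a),-np.sin(a)],[np.sin(a),np.cos(a)]])@p)
E
```

```text
[{"tx": 0.0019, "ty": -0.0027, "tz": 0.4795, "ry": 0.0003, "rz": -0.0003}]
t 10.8 from [0.433  0.2103 0.1619] rv [-0.0345  0.0474 -0.0586] F [-0.6013  0.5987 -0.1105] w 0.006153011363493377
clip_nl_face 0.63 [-0.0728  0.0415]
clip_nr_face 0.77 [-0.0704 -0.0523]
clip_fl_face 0.62 [ 0.0834 -0.0449]
clip_fr_face 0.59 [ 0.0833 -0.0485]
clip_fr_face 0.17 [-0.0297 -0.0811]
```

>>> servo_tool(series=[{"tx": 0, "ty": 0, "tz": 0.12, "rx": 0, "ry": 0, "rz": 0}, {"tx": 0, "ty": 0, "tz": 0.14, "rx": 0, "ry": 0, "rz": 0}, {"tx": 0, "ty": 0, "tz": 0.14, "rx": 0, "ry": 0, "rz": 0}, {"tx": 0, "ty": 0, "tz": 0.08, "rx": 0, "ry": 0, "rz": 0}, {"tx": 0, "ty": 0, "tz": 0, "rx": 0, "ry": 0, "rz": 0}, {"tx": 0, "ty": 0, "tz": 0, "rx": 0, "ry": 0, "rz": 0}])

```text
t: 11.5
ee_pos: [0.432, 0.2105, 0.066]
eef_rot: [[0.215, 0.977, -0.002], [0.977, -0.215, -0.001], [-0.001, -0.002, -1.0]]
contact_force: [-0.3, 0.5, 0.9]
width: 0.0007
gripper_force: 0.0
```

>>> servo_tool(series=[{"tx": 0, "ty": 0.025, "tz": 0, "rx": 0, "ry": 0, "rz": 0}, {"tx": 0, "ty": 0.025, "tz": 0, "rx": 0, "ry": 0, "rz": 0}, {"tx": 0, "ty": 0.025, "tz": 0, "rx": 0, "ry": 0, "rz": 0}, {"tx": 0, "ty": 0.025, "tz": 0, "rx": 0, "ry": 0, "rz": 0}, {"tx": 0, "ty": 0, "tz": 0, "rx": 0, "ry": 0, "rz": 0}])

```text
t: 11.92
ee_pos: [0.4534, 0.2067, 0.0676]
eef_rot: [[0.215, 0.977, 0.002], [0.977, -0.215, 0.001], [0.001, 0.002, -1.0]]
contact_force: [-0.5, -0.0, 0.3]
width: 0.0006
gripper_force: 0.1
```

```bash
cat >> plan.py <<'E'
def inbox():
    s=manip.read_state(); a=np.radians(-YAW); M=np.array([[np.cos(a),-np.sin(a)],[np.sin(a),np.cos(a)]])
    print("box xy",M@(s["ee_pos"][:2]-BOX),"z",s["ee_pos"][2],"F",M@s["contact_force"][:2],"w",s["width"],"t",round(s["t"],1))
E
python3 -c "
from plan import *
inbox()"
```

```text
box xy [-0.0986  0.0486] z 0.06758636700226744 F [-0.4754 -0.147 ] w 0.0006016171349213086 t 11.9
```

>>> servo_tool(series=[{"tx": 0, "ty": 0.01, "tz": 0, "rx": 0, "ry": 0, "rz": 0}, {"tx": 0, "ty": 0.01, "tz": 0, "rx": 0, "ry": 0, "rz": 0}, {"tx": 0, "ty": 0.01, "tz": 0, "rx": 0, "ry": 0, "rz": 0}, {"tx": 0, "ty": 0, "tz": 0, "rx": 0, "ry": 0, "rz": 0}])

```text
t: 12.25
ee_pos: [0.4573, 0.2055, 0.0665]
eef_rot: [[0.214, 0.977, -0.002], [0.977, -0.214, 0.0], [-0.0, -0.002, -1.0]]
contact_force: [-3.5, 0.9, 1.4]
width: 0.0002
gripper_force: 2.0
```

>>> servo_tool(series=[{"tx": 0, "ty": 0.01, "tz": 0, "rx": 0, "ry": 0, "rz": 0}, {"tx": 0, "ty": 0.01, "tz": 0, "rx": 0, "ry": 0, "rz": 0}, {"tx": 0, "ty": 0, "tz": 0, "rx": 0, "ry": 0, "rz": 0}])

```text
t: 12.5
ee_pos: [0.4601, 0.2049, 0.0665]
eef_rot: [[0.214, 0.977, -0.004], [0.977, -0.214, 0.001], [-0.0, -0.004, -1.0]]
contact_force: [-6.5, 1.3, 3.8]
width: 0.0005
gripper_force: 3.5
```

```bash
python3 -c "
from plan import *
inbox()"
```

```text
box xy [-0.0918  0.0483] z 0.06645695888612183 F [-6.6651 -0.0873] w 0.00045584753113244076 t 12.5
```

>>> servo_tool(series=[{"tx": 0, "ty": 0.01, "tz": 0, "rx": 0, "ry": 0, "rz": 0}, {"tx": 0, "ty": 0.01, "tz": 0, "rx": 0, "ry": 0, "rz": 0}, {"tx": 0, "ty": 0, "tz": 0, "rx": 0, "ry": 0, "rz": 0}])

```text
t: 12.75
ee_pos: [0.4643, 0.204, 0.0665]
eef_rot: [[0.214, 0.977, -0.003], [0.977, -0.214, 0.001], [-0.0, -0.003, -1.0]]
contact_force: [-6.1, 2.2, 2.4]
width: 0.0004
gripper_force: 3.1
```

>>> servo_tool(series=[{"tx": 0, "ty": 0.01, "tz": 0, "rx": 0, "ry": 0, "rz": 0}, {"tx": 0, "ty": 0.01, "tz": 0, "rx": 0, "ry": 0, "rz": 0}, {"tx": 0, "ty": 0, "tz": 0, "rx": 0, "ry": 0, "rz": 0}])

```text
t: 13.0
ee_pos: [0.4678, 0.2033, 0.0665]
eef_rot: [[0.214, 0.977, -0.004], [0.977, -0.214, 0.001], [-0.0, -0.004, -1.0]]
contact_force: [-6.9, 0.9, 3.8]
width: 0.0005
gripper_force: 3.7
```

```bash
python3 -c "
from plan import *
inbox()"
```

```text
box xy [-0.0839  0.0483] z 0.06649818134735012 F [-6.9764 -0.5953] w 0.0004766000089678879 t 13.0
```

>>> servo_tool(series=[{"tx": 0, "ty": 0.01, "tz": 0, "rx": 0, "ry": 0, "rz": 0}, {"tx": 0, "ty": 0, "tz": 0, "rx": 0, "ry": 0, "rz": 0}])

```text
t: 13.17
ee_pos: [0.4688, 0.203, 0.0663]
eef_rot: [[0.214, 0.977, -0.006], [0.977, -0.214, 0.001], [-0.0, -0.006, -1.0]]
contact_force: [-10.5, 1.8, 4.7]
width: 0.0004
gripper_force: 4.7
```

>>> servo_tool(series=[{"tx": 0, "ty": 0.01, "tz": 0, "rx": 0, "ry": 0, "rz": 0}, {"tx": 0, "ty": 0, "tz": 0, "rx": 0, "ry": 0, "rz": 0}])

```text
t: 13.33
ee_pos: [0.4707, 0.2026, 0.0662]
eef_rot: [[0.213, 0.977, -0.006], [0.977, -0.213, 0.001], [-0.001, -0.006, -1.0]]
contact_force: [-8.2, 2.1, 3.9]
width: 0.0006
gripper_force: 4.5
```

```bash
python3 -c "
from plan import *
inbox()"
```

```text
box xy [-0.0809  0.0483] z 0.06617391611366615 F [-8.4243  0.2644] w 0.0006335929889344632 t 13.3
```

>>> servo_tool(series=[{"tx": 0, "ty": 0.01, "tz": 0, "rx": 0, "ry": 0, "rz": 0}, {"tx": 0, "ty": 0, "tz": 0, "rx": 0, "ry": 0, "rz": 0}, {"tx": 0, "ty": 0, "tz": 0, "rx": 0, "ry": 0, "rz": 0}])

```text
t: 13.58
ee_pos: [0.4711, 0.2025, 0.0661]
eef_rot: [[0.213, 0.977, -0.01], [0.977, -0.213, 0.001], [-0.001, -0.01, -1.0]]
contact_force: [-12.8, 2.5, 5.7]
width: 0.0003
gripper_force: 6.4
```

>>> servo_tool(series=[{"tx": 0, "ty": 0.007, "tz": 0, "rx": 0, "ry": 0, "rz": 0}, {"tx": 0, "ty": 0, "tz": 0, "rx": 0, "ry": 0, "rz": 0}, {"tx": 0, "ty": 0, "tz": 0, "rx": 0, "ry": 0, "rz": 0}])

```text
t: 13.83
ee_pos: [0.4712, 0.2025, 0.066]
eef_rot: [[0.213, 0.977, -0.012], [0.977, -0.213, 0.002], [-0.001, -0.013, -1.0]]
contact_force: [-15.0, 3.5, 7.5]
width: 0.0
gripper_force: 8.0
```

```bash
python3 -c "
from plan import *
inbox()"
```

```text
box xy [-0.0805  0.0483] z 0.06601582746247864 F [-15.3924   0.1795] w 1.579966037323666e-05 t 13.8
```

>>> servo_tool(series=[{"tx": 0, "ty": -0.06, "tz": 0, "rx": 0, "ry": 0, "rz": 0}, {"tx": 0, "ty": -0.1, "tz": 0, "rx": 0, "ry": 0, "rz": 0}, {"tx": 0, "ty": -0.1, "tz": -0.05, "rx": 0, "ry": 0, "rz": 0}, {"tx": 0, "ty": 0, "tz": -0.15, "rx": 0, "ry": 0, "rz": 0}, {"tx": 0, "ty": 0, "tz": -0.15, "rx": 0, "ry": 0, "rz": 0}, {"tx": 0, "ty": 0, "tz": -0.15, "rx": 0, "ry": 0, "rz": 0}, {"tx": 0, "ty": 0, "tz": 0, "rx": 0, "ry": 0, "rz": 0}])

```text
t: 14.42
ee_pos: [0.4303, 0.2134, 0.1741]
eef_rot: [[0.214, 0.977, 0.015], [0.977, -0.214, 0.004], [0.007, 0.014, -1.0]]
contact_force: [0.8, 0.0, 1.0]
width: 0.0005
gripper_force: 0.0
```

```bash
python3 - <<'E'
from plan import *
inbox()
f=manip.grab_frame("side"); im=f["image"]; cv2.imwrite("pics/side2.png",cv2.resize(im[180:300,230:390,::-1],None,fx=5,fy=5,interpolation=cv2.INTER_CUBIC))
plan(w((.125,-.048),.17),-12.36)
E
```

```text
box xy [-0.1227  0.0502] z 0.17411331678232073 F [0.7965 0.2235] w 0.0005060104812696872 t 14.4
[{"tx": -0.061, "ty": 0.1555, "tz": 0.0019, "rx": 0.0004}, {"tx": -0.061, "ty": 0.1555, "tz": 0.0018, "rx": 0.0004}, {"tx": -0.061, "ty": 0.1555, "tz": 0.0016, "rx": 0.0004}, {"tx": -0.061, "ty": 0.1555, "tz": 0.0014, "rx": 0.0004}, {"tx": -0.061, "ty": 0.1555, "tz": 0.0013, "rx": 0.0004}, {"tx": -0.061, "ty": 0.1555, "tz": 0.0011, "rx": 0.0004}, {"tx": -0.061, "ty": 0.1555, "tz": 0.001, "rx": 0.0004}, {"tx": -0.061, "ty": 0.1555, "tz": 0.0008, "rx": 0.0004}]
t 14.5 from [0.4291 0.213  0.1711] rv [ 0.5724 -0.2799 -0.0091] F [0.5028 0.9859 0.0546] w 0.0005923572226223871
```

View pics/side2.png

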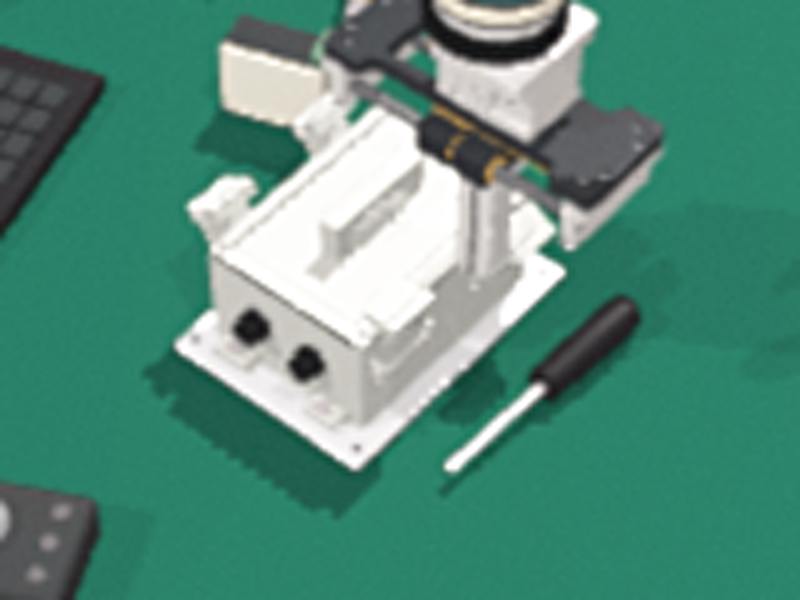

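The near left clip is shut: upright at (395,315), with its hook over the lid edge. The far clips at (225,205) and (320,120) still lean out. Next is the far right clip.

>>> servo_tool(series=[{"tx": -0.061, "ty": 0.156, "tz": 0, "rx": 0, "ry": 0, "rz": 0}, {"tx": -0.061, "ty": 0.156, "tz": 0, "rx": 0, "ry": 0, "rz": 0}, {"tx": -0.061, "ty": 0.156, "tz": 0, "rx": 0, "ry": 0, "rz": 0}, {"tx": -0.061, "ty": 0.156, "tz": 0, "rx": 0, "ry": 0, "rz": 0}, {"tx": -0.061, "ty": 0.156, "tz": 0, "rx": 0, "ry": 0, "rz": 0}, {"tx": -0.061, "ty": 0.156, "tz": 0, "rx": 0, "ry": 0, "rz": 0}, {"tx": -0.061, "ty": 0.156, "tz": 0, "rx": 0, "ry": 0, "rz": 0}, {"tx": -0.061, "ty": 0.156, "tz": 0, "rx": 0, "ry": 0, "rz": 0}])

```text
t: 15.13
ee_pos: [0.65, 0.0619, 0.1644]
eef_rot: [[0.215, 0.977, -0.001], [0.977, -0.215, -0.001], [-0.001, -0.001, -1.0]]
contact_force: [-0.1, 0.9, 0.3]
width: 0.0006
gripper_force: 0.0
```

>>> servo_tool(series=[{"tx": 0, "ty": 0, "tz": 0, "rx": 0, "ry": 0, "rz": 0}, {"tx": 0, "ty": 0, "tz": 0, "rx": 0, "ry": 0, "rz": 0}, {"tx": 0, "ty": 0, "tz": 0, "rx": 0, "ry": 0, "rz": 0}, {"tx": 0, "ty": 0, "tz": 0, "rx": 0, "ry": 0, "rz": 0}])

```text
t: 15.47
ee_pos: [0.6481, 0.0643, 0.1663]
eef_rot: [[0.213, 0.977, -0.001], [0.977, -0.213, 0.0], [-0.0, -0.001, -1.0]]
contact_force: [-0.0, -0.6, 0.6]
width: 0.0003
gripper_force: 0.0
```

```bash
python3 -c "
from plan import *
inbox();plan(w((.122,-.048),.066),-12.36,n=1)"
```

```text
box xy [ 0.1219 -0.0489] z 0.16625132248427454 F [ 0.1253 -0.5927] w 0.000306138414984256 t 15.5
[{"tx": 0.0043, "ty": 0.0007, "tz": 0.5013, "rx": -0.0002, "rz": 0.0003}]
t 15.5 from [0.6481 0.0643 0.1663] rv [-0.0402  0.0008  0.0511] F [-0.0045 -0.6058  0.5705] w 0.000306138414984256
```

>>> servo_tool(series=[{"tx": 0.004, "ty": 0, "tz": 0.12, "rx": 0, "ry": 0, "rz": 0}, {"tx": 0, "ty": 0, "tz": 0.14, "rx": 0, "ry": 0, "rz": 0}, {"tx": 0, "ty": 0, "tz": 0.14, "rx": 0, "ry": 0, "rz": 0}, {"tx": 0, "ty": 0, "tz": 0.1, "rx": 0, "ry": 0, "rz": 0}, {"tx": 0, "ty": 0, "tz": 0, "rx": 0, "ry": 0, "rz": 0}, {"tx": 0, "ty": 0, "tz": 0, "rx": 0, "ry": 0, "rz": 0}])

```text
t: 15.97
ee_pos: [0.6475, 0.0652, 0.066]
eef_rot: [[0.213, 0.977, -0.002], [0.977, -0.213, 0.0], [-0.001, -0.002, -1.0]]
contact_force: [-0.3, 0.0, 0.3]
width: 0.0003
gripper_force: 0.0
```

>>> servo_tool(series=[{"tx": 0, "ty": -0.03, "tz": 0, "rx": 0, "ry": 0, "rz": 0}, {"tx": 0, "ty": -0.03, "tz": 0, "rx": 0, "ry": 0, "rz": 0}, {"tx": 0, "ty": -0.03, "tz": 0, "rx": 0, "ry": 0, "rz": 0}, {"tx": 0, "ty": -0.03, "tz": 0, "rx": 0, "ry": 0, "rz": 0}, {"tx": 0, "ty": 0, "tz": 0, "rx": 0, "ry": 0, "rz": 0}])

```text
t: 16.38
ee_pos: [0.626, 0.0698, 0.0689]
eef_rot: [[0.214, 0.977, 0.004], [0.977, -0.214, 0.0], [0.001, 0.004, -1.0]]
contact_force: [1.4, 0.7, 1.2]
width: 0.0004
gripper_force: 0.7
```

>>> servo_tool(series=[{"tx": 0, "ty": -0.01, "tz": 0, "rx": 0, "ry": 0, "rz": 0}, {"tx": 0, "ty": -0.01, "tz": 0, "rx": 0, "ry": 0, "rz": 0}, {"tx": 0, "ty": -0.01, "tz": 0, "rx": 0, "ry": 0, "rz": 0}, {"tx": 0, "ty": -0.01, "tz": 0, "rx": 0, "ry": 0, "rz": 0}, {"tx": 0, "ty": -0.01, "tz": 0, "rx": 0, "ry": 0, "rz": 0}, {"tx": 0, "ty": 0, "tz": 0, "rx": 0, "ry": 0, "rz": 0}])

```text
t: 16.88
ee_pos: [0.6191, 0.071, 0.0689]
eef_rot: [[0.214, 0.977, 0.008], [0.977, -0.215, -0.001], [0.001, 0.008, -1.0]]
contact_force: [7.5, -1.9, 3.1]
width: 0.0005
gripper_force: 3.5
```

```bash
python3 -c "
from plan import *
inbox()"
```

```text
box xy [ 0.0922 -0.0485] z 0.06885565735265517 F [ 7.7631 -0.2417] w 0.0005025189721533915 t 16.9
```

>>> servo_tool(series=[{"tx": 0, "ty": -0.01, "tz": 0, "rx": 0, "ry": 0, "rz": 0}, {"tx": 0, "ty": -0.01, "tz": 0, "rx": 0, "ry": 0, "rz": 0}, {"tx": 0, "ty": -0.01, "tz": 0, "rx": 0, "ry": 0, "rz": 0}, {"tx": 0, "ty": -0.01, "tz": 0, "rx": 0, "ry": 0, "rz": 0}, {"tx": 0, "ty": 0, "tz": 0, "rx": 0, "ry": 0, "rz": 0}])

```text
t: 17.3
ee_pos: [0.6115, 0.0726, 0.0691]
eef_rot: [[0.215, 0.977, 0.009], [0.977, -0.215, -0.001], [0.001, 0.009, -1.0]]
contact_force: [7.1, -2.1, 4.4]
width: 0.0002
gripper_force: 3.7
```

>>> servo_tool(series=[{"tx": 0, "ty": -0.01, "tz": 0, "rx": 0, "ry": 0, "rz": 0}, {"tx": 0, "ty": -0.01, "tz": 0, "rx": 0, "ry": 0, "rz": 0}, {"tx": 0, "ty": 0, "tz": 0, "rx": 0, "ry": 0, "rz": 0}])

```text
t: 17.55
ee_pos: [0.6084, 0.0733, 0.0693]
eef_rot: [[0.215, 0.977, 0.011], [0.977, -0.215, -0.001], [0.001, 0.011, -1.0]]
contact_force: [8.3, -2.2, 4.8]
width: 0.0005
gripper_force: 4.4
```

```bash
python3 -c "
from plan import *
inbox()"
```

```text
box xy [ 0.0813 -0.0485] z 0.06929932660063681 F [ 8.6126 -0.3645] w 0.0004954310159595673 t 17.6
```

>>> servo_tool(series=[{"tx": 0, "ty": -0.01, "tz": 0, "rx": 0, "ry": 0, "rz": 0}, {"tx": 0, "ty": 0, "tz": 0, "rx": 0, "ry": 0, "rz": 0}, {"tx": 0, "ty": 0, "tz": 0, "rx": 0, "ry": 0, "rz": 0}])

```text
t: 17.8
ee_pos: [0.608, 0.0734, 0.0694]
eef_rot: [[0.215, 0.977, 0.014], [0.977, -0.215, -0.002], [0.001, 0.014, -1.0]]
contact_force: [11.4, -2.9, 1.8]
width: 0.0003
gripper_force: 6.0
```

>>> servo_tool(series=[{"tx": 0, "ty": -0.01, "tz": 0, "rx": 0, "ry": 0, "rz": 0}, {"tx": 0, "ty": 0, "tz": 0, "rx": 0, "ry": 0, "rz": 0}, {"tx": 0, "ty": 0, "tz": 0, "rx": 0, "ry": 0, "rz": 0}])

```text
t: 18.05
ee_pos: [0.608, 0.0734, 0.0696]
eef_rot: [[0.215, 0.976, 0.019], [0.977, -0.215, -0.002], [0.002, 0.019, -1.0]]
contact_force: [17.3, -4.0, -0.4]
width: 0.0005
gripper_force: 8.3
```

```bash
python3 -c "
from plan import *
inbox()"
```

```text
box xy [ 0.0808 -0.0485] z 0.06959221374971536 F [17.7314 -0.1942] w 0.0005488067537647531 t 18.1
```

Stalled at 0.0808 with the force rising to 17 N: this is the hard stop. Back off and go to the near right clip.

>>> servo_tool(series=[{"tx": 0, "ty": 0.06, "tz": 0, "rx": 0, "ry": 0, "rz": 0}, {"tx": 0, "ty": 0.1, "tz": 0, "rx": 0, "ry": 0, "rz": 0}, {"tx": 0, "ty": 0.08, "tz": -0.05, "rx": 0, "ry": 0, "rz": 0}, {"tx": 0, "ty": 0, "tz": -0.15, "rx": 0, "ry": 0, "rz": 0}, {"tx": 0, "ty": 0, "tz": -0.15, "rx": 0, "ry": 0, "rz": 0}, {"tx": 0, "ty": 0, "tz": -0.15, "rx": 0, "ry": 0, "rz": 0}, {"tx": 0, "ty": 0, "tz": 0, "rx": 0, "ry": 0, "rz": 0}, {"tx": 0, "ty": 0, "tz": 0, "rx": 0, "ry": 0, "rz": 0}])

```text
t: 18.72
ee_pos: [0.6476, 0.0649, 0.1687]
eef_rot: [[0.214, 0.977, 0.003], [0.977, -0.214, 0.0], [0.001, 0.003, -1.0]]
contact_force: [0.4, 0.2, -1.0]
width: 0.0003
gripper_force: 0.0
```

```bash
python3 - <<'E'
from plan import *
inbox()
f=manip.grab_frame("top"); im=f["image"]; a=cv2.resize(im[155:255,203:323,::-1],None,fx=5,fy=5,interpolation=cv2.INTER_CUBIC)
f=manip.grab_frame("side"); im=f["image"]; b=cv2.resize(im[190:290,240:350,::-1],(550*200//550,500),interpolation=cv2.INTER_CUBIC) if 0 else None
cv2.imwrite("pics/top2.png",a)
plan(w((-.122,-.048),.17),-12.36)
E
```

```text
box xy [ 0.1214 -0.0483] z 0.16868805845900184 F [0.3114 0.2503] w 0.0003271689028158877 t 18.7
[{"tx": 0.0005, "ty": -0.1726, "tz": -0.0031}, {"tx": 0.0005, "ty": -0.1726, "tz": -0.0032}, {"tx": 0.0005, "ty": -0.1726, "tz": -0.0033}, {"tx": 0.0005, "ty": -0.1726, "tz": -0.0034}, {"tx": 0.0005, "ty": -0.1726, "tz": -0.0035}, {"tx": 0.0005, "ty": -0.1726, "tz": -0.0036}, {"tx": 0.0005, "ty": -0.1726, "tz": -0.0037}]
t 18.8 from [0.6459 0.0649 0.1647] rv [-0.2222  0.0372  0.0048] F [ 0.1439 -1.1177  0.3356] w 0.0004964431175380139
```

View pics/top2.png

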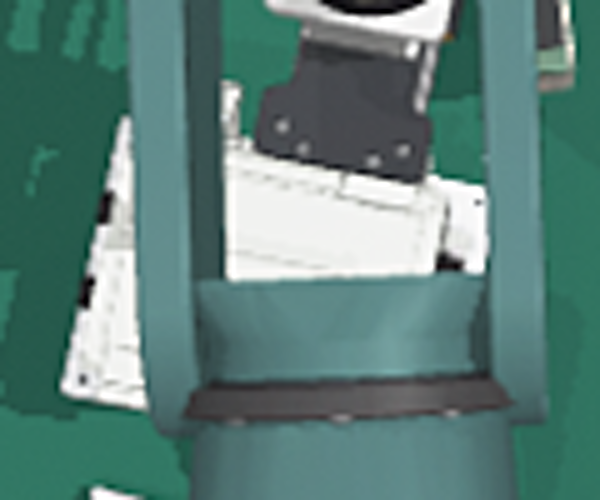

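The gripper hides most of the far right clip, but its foot outline shows over the lid edge at (375,188). I'll move to the near right side, where that clip is easier to see.

>>> servo_tool(series=[{"tx": 0, "ty": -0.15, "tz": 0, "rx": 0, "ry": 0, "rz": 0}, {"tx": 0, "ty": -0.17, "tz": 0, "rx": 0, "ry": 0, "rz": 0}, {"tx": 0, "ty": -0.18, "tz": 0, "rx": 0, "ry": 0, "rz": 0}, {"tx": 0, "ty": -0.18, "tz": 0, "rx": 0, "ry": 0, "rz": 0}, {"tx": 0, "ty": -0.18, "tz": 0, "rx": 0, "ry": 0, "rz": 0}, {"tx": 0, "ty": -0.18, "tz": 0, "rx": 0, "ry": 0, "rz": 0}, {"tx": 0.003, "ty": -0.16, "tz": 0, "rx": 0, "ry": 0, "rz": 0}, {"tx": 0, "ty": 0, "tz": 0, "rx": 0, "ry": 0, "rz": 0}])

```text
t: 19.48
ee_pos: [0.4064, 0.1176, 0.1639]
eef_rot: [[0.211, 0.977, -0.008], [0.977, -0.211, 0.0], [-0.001, -0.008, -1.0]]
contact_force: [0.4, 0.1, -0.5]
width: 0.0011
gripper_force: 0.0
```

>>> servo_tool(series=[{"tx": 0, "ty": 0, "tz": 0, "rx": 0, "ry": 0, "rz": 0}, {"tx": 0, "ty": 0, "tz": 0, "rx": 0, "ry": 0, "rz": 0}, {"tx": 0, "ty": 0, "tz": 0, "rx": 0, "ry": 0, "rz": 0}])

```text
t: 19.73
ee_pos: [0.4134, 0.1164, 0.1658]
eef_rot: [[0.215, 0.977, -0.001], [0.977, -0.215, -0.0], [-0.001, -0.001, -1.0]]
contact_force: [-0.1, -0.3, 0.4]
width: 0.0001
gripper_force: 0.0
```

```bash
python3 - <<'E'
from plan import *
inbox()
f=manip.grab_frame("top"); im=f["image"]; a=cv2.resize(im[165:245,213:313,::-1],None,fx=4,fy=4,interpolation=cv2.INTER_CUBIC)
f=manip.grab_frame("side"); im=f["image"]; b=cv2.resize(im[190:270,260:360,::-1],None,fx=4,fy=4,interpolation=cv2.INTER_CUBIC)
cv2.imwrite("pics/both3.png",np.hstack([a,b]))
plan(w((-.12,-.048),.066),-12.36,n=1)
E
```

```text
box xy [-0.1185 -0.0481] z 0.1658406719430246 F [-0.0559 -0.325 ] w 0.00014216631444061417 t 19.7
[{"tx": 0.0007, "ty": -0.0082, "tz": 0.5006, "rx": -0.0004, "rz": -0.0003}]
t 19.8 from [0.4136 0.1164 0.1661] rv [-0.0662  0.0268 -0.0471] F [-0.1325  0.2605  0.7074] w 0.0007841439298524645
```

View pics/both3.png

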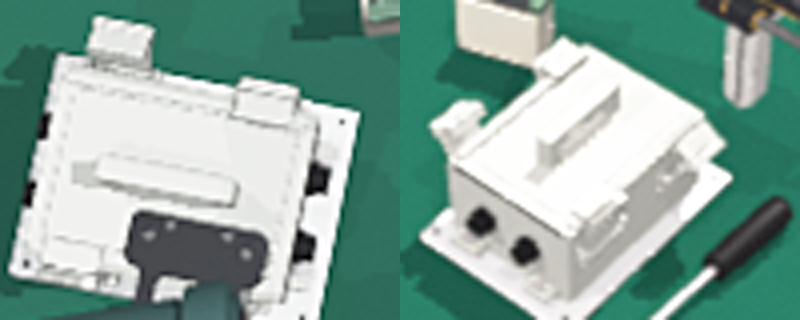

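Both views show near left and far right shut, at (75,265) and (268,100) in the top view. Far left at (120,40) and near right still lean out. Next I'll shut the near right.

>>> servo_tool(series=[{"tx": 0, "ty": -0.008, "tz": 0.12, "rx": 0, "ry": 0, "rz": 0}, {"tx": 0, "ty": 0, "tz": 0.14, "rx": 0, "ry": 0, "rz": 0}, {"tx": 0, "ty": 0, "tz": 0.14, "rx": 0, "ry": 0, "rz": 0}, {"tx": 0, "ty": 0, "tz": 0.1, "rx": 0, "ry": 0, "rz": 0}, {"tx": 0, "ty": 0, "tz": 0, "rx": 0, "ry": 0, "rz": 0}, {"tx": 0, "ty": 0, "tz": 0, "rx": 0, "ry": 0, "rz": 0}])

```text
t: 20.33
ee_pos: [0.4109, 0.1168, 0.0657]
eef_rot: [[0.215, 0.977, -0.003], [0.977, -0.215, -0.0], [-0.001, -0.003, -1.0]]
contact_force: [0.9, 0.0, 1.2]
width: 0.0006
gripper_force: 0.0
```

>>> servo_tool(series=[{"tx": 0, "ty": 0.025, "tz": 0, "rx": 0, "ry": 0, "rz": 0}, {"tx": 0, "ty": 0.025, "tz": 0, "rx": 0, "ry": 0, "rz": 0}, {"tx": 0, "ty": 0.025, "tz": 0, "rx": 0, "ry": 0, "rz": 0}, {"tx": 0, "ty": 0.025, "tz": 0, "rx": 0, "ry": 0, "rz": 0}, {"tx": 0, "ty": 0, "tz": 0, "rx": 0, "ry": 0, "rz": 0}])

```text
t: 20.75
ee_pos: [0.4322, 0.1127, 0.0676]
eef_rot: [[0.214, 0.977, 0.002], [0.977, -0.214, 0.0], [0.001, 0.001, -1.0]]
contact_force: [-0.3, 0.3, 0.5]
width: 0.0
gripper_force: 0.0
```

>>> servo_tool(series=[{"tx": 0, "ty": 0.01, "tz": 0, "rx": 0, "ry": 0, "rz": 0}, {"tx": 0, "ty": 0.01, "tz": 0, "rx": 0, "ry": 0, "rz": 0}, {"tx": 0, "ty": 0.01, "tz": 0, "rx": 0, "ry": 0, "rz": 0}, {"tx": 0, "ty": 0.01, "tz": 0, "rx": 0, "ry": 0, "rz": 0}, {"tx": 0, "ty": 0.01, "tz": 0, "rx": 0, "ry": 0, "rz": 0}, {"tx": 0, "ty": 0, "tz": 0, "rx": 0, "ry": 0, "rz": 0}])

```text
t: 21.25
ee_pos: [0.4389, 0.111, 0.0663]
eef_rot: [[0.214, 0.977, -0.004], [0.977, -0.214, 0.001], [-0.0, -0.004, -1.0]]
contact_force: [-6.8, 1.2, 3.5]
width: 0.0003
gripper_force: 3.2
```

```bash
python3 -c "
from plan import *
inbox()"
```

```text
box xy [-0.0924 -0.048 ] z 0.06630731447750016 F [-6.9529 -0.2449] w 0.00032645815628113144 t 21.2
```

>>> servo_tool(series=[{"tx": 0, "ty": 0.01, "tz": 0, "rx": 0, "ry": 0, "rz": 0}, {"tx": 0, "ty": 0.01, "tz": 0, "rx": 0, "ry": 0, "rz": 0}, {"tx": 0, "ty": 0.01, "tz": 0, "rx": 0, "ry": 0, "rz": 0}, {"tx": 0, "ty": 0.01, "tz": 0, "rx": 0, "ry": 0, "rz": 0}, {"tx": 0, "ty": 0, "tz": 0, "rx": 0, "ry": 0, "rz": 0}])

```text
t: 21.67
ee_pos: [0.4465, 0.1094, 0.0663]
eef_rot: [[0.214, 0.977, -0.005], [0.977, -0.214, 0.001], [-0.0, -0.005, -1.0]]
contact_force: [-6.7, 2.1, 3.9]
width: 0.0003
gripper_force: 3.4
```

>>> servo_tool(series=[{"tx": 0, "ty": 0.01, "tz": 0, "rx": 0, "ry": 0, "rz": 0}, {"tx": 0, "ty": 0.01, "tz": 0, "rx": 0, "ry": 0, "rz": 0}, {"tx": 0, "ty": 0, "tz": 0, "rx": 0, "ry": 0, "rz": 0}])

```text
t: 21.92
ee_pos: [0.4491, 0.1088, 0.0661]
eef_rot: [[0.214, 0.977, -0.008], [0.977, -0.214, 0.001], [-0.0, -0.008, -1.0]]
contact_force: [-9.5, 1.7, 4.6]
width: 0.0003
gripper_force: 4.8
```

>>> servo_tool(series=[{"tx": 0, "ty": 0.01, "tz": 0, "rx": 0, "ry": 0, "rz": 0}, {"tx": 0, "ty": 0, "tz": 0, "rx": 0, "ry": 0, "rz": 0}, {"tx": 0, "ty": 0, "tz": 0, "rx": 0, "ry": 0, "rz": 0}])

```text
t: 22.17
ee_pos: [0.4504, 0.1086, 0.0658]
eef_rot: [[0.213, 0.977, -0.009], [0.977, -0.213, 0.002], [-0.0, -0.009, -1.0]]
contact_force: [-10.1, 2.4, 4.8]
width: 0.0004
gripper_force: 5.3
```

```bash
python3 -c "
from plan import *
inbox()"
```

```text
box xy [-0.0806 -0.0479] z 0.06583195001702034 F [-10.3972   0.1463] w 0.0004349532693753186 t 22.2
```

>>> servo_tool(series=[{"tx": 0, "ty": 0.01, "tz": 0, "rx": 0, "ry": 0, "rz": 0}, {"tx": 0, "ty": 0, "tz": 0, "rx": 0, "ry": 0, "rz": 0}, {"tx": 0, "ty": 0, "tz": 0, "rx": 0, "ry": 0, "rz": 0}])

```text
t: 22.42
ee_pos: [0.4504, 0.1085, 0.0656]
eef_rot: [[0.213, 0.977, -0.013], [0.977, -0.213, 0.002], [-0.001, -0.014, -1.0]]
contact_force: [-14.4, 2.4, 7.7]
width: 0.0007
gripper_force: 7.8
```

>>> servo_tool(series=[{"tx": 0, "ty": 0.005, "tz": 0, "rx": 0, "ry": 0, "rz": 0}, {"tx": 0, "ty": 0, "tz": 0, "rx": 0, "ry": 0, "rz": 0}, {"tx": 0, "ty": 0, "tz": 0, "rx": 0, "ry": 0, "rz": 0}])

```text
t: 22.67
ee_pos: [0.4504, 0.1085, 0.0656]
eef_rot: [[0.213, 0.977, -0.016], [0.977, -0.213, 0.003], [-0.001, -0.016, -1.0]]
contact_force: [-18.2, 3.5, 9.5]
width: 0.0005
gripper_force: 9.0
```

```bash
python3 -c "
from plan import *
inbox()"
```

```text
box xy [-0.0806 -0.0479] z 0.06560305392610297 F [-18.4902  -0.4991] w 0.0005231010292405864 t 22.7
```

The force is at the hard stop again. I'll back off, rise and cross over to the far left.

>>> servo_tool(series=[{"tx": 0, "ty": -0.06, "tz": 0, "rx": 0, "ry": 0, "rz": 0}, {"tx": 0, "ty": -0.1, "tz": 0, "rx": 0, "ry": 0, "rz": 0}, {"tx": 0, "ty": -0.08, "tz": -0.05, "rx": 0, "ry": 0, "rz": 0}, {"tx": 0, "ty": 0, "tz": -0.15, "rx": 0, "ry": 0, "rz": 0}, {"tx": 0, "ty": 0, "tz": -0.15, "rx": 0, "ry": 0, "rz": 0}, {"tx": 0, "ty": 0, "tz": -0.15, "rx": 0, "ry": 0, "rz": 0}, {"tx": 0, "ty": 0, "tz": 0, "rx": 0, "ry": 0, "rz": 0}, {"tx": 0, "ty": 0, "tz": 0, "rx": 0, "ry": 0, "rz": 0}])

```text
t: 23.33
ee_pos: [0.4123, 0.1174, 0.169]
eef_rot: [[0.214, 0.977, 0.007], [0.977, -0.214, 0.0], [0.002, 0.007, -1.0]]
contact_force: [0.5, 0.4, -0.8]
width: 0.0004
gripper_force: 0.0
```

```bash
python3 - <<'E'
from plan import *
inbox()
plan(w((.122,.048),.17),-12.36,n=8)
E
```

```text
box xy [-0.1197 -0.0475] z 0.1690369055982822 F [0.3778 0.4526] w 0.0004360091166296242 t 23.3
[{"tx": 0.0597, "ty": 0.1511, "tz": 0.0005, "rx": 0.0003}, {"tx": 0.0597, "ty": 0.1511, "tz": 0.0004, "rx": 0.0003}, {"tx": 0.0597, "ty": 0.1511, "tz": 0.0002, "rx": 0.0003}, {"tx": 0.0597, "ty": 0.1511, "rx": 0.0003}, {"tx": 0.0597, "ty": 0.1511, "rx": 0.0003}, {"tx": 0.0597, "ty": 0.1511, "rx": 0.0003}, {"tx": 0.0597, "ty": 0.1511, "tz": -0.0003, "rx": 0.0003}, {"tx": 0.0597, "ty": 0.1511, "tz": -0.0005, "rx": 0.0003}]
t 23.3 from [0.4123 0.1174 0.169 ] rv [ 0.3854 -0.1127 -0.0052] F [ 0.4659  0.3612 -0.8165] w 0.0004360091166296242
```

>>> servo_tool(series=[{"tx": 0.06, "ty": 0.152, "tz": 0, "rx": 0, "ry": 0, "rz": 0}, {"tx": 0.06, "ty": 0.152, "tz": 0, "rx": 0, "ry": 0, "rz": 0}, {"tx": 0.06, "ty": 0.152, "tz": 0, "rx": 0, "ry": 0, "rz": 0}, {"tx": 0.06, "ty": 0.152, "tz": 0, "rx": 0, "ry": 0, "rz": 0}, {"tx": 0.06, "ty": 0.152, "tz": 0, "rx": 0, "ry": 0, "rz": 0}, {"tx": 0.06, "ty": 0.152, "tz": 0, "rx": 0, "ry": 0, "rz": 0}, {"tx": 0.06, "ty": 0.152, "tz": 0, "rx": 0, "ry": 0, "rz": 0}, {"tx": 0.06, "ty": 0.152, "tz": 0, "rx": 0, "ry": 0, "rz": 0}])

```text
t: 24.0
ee_pos: [0.6694, 0.1589, 0.1637]
eef_rot: [[0.214, 0.977, -0.003], [0.977, -0.214, -0.001], [-0.001, -0.003, -1.0]]
contact_force: [0.7, 0.2, -0.1]
width: 0.0004
gripper_force: 0.0
```

>>> servo_tool(series=[{"tx": 0, "ty": 0, "tz": 0, "rx": 0, "ry": 0, "rz": 0}, {"tx": 0, "ty": 0, "tz": 0, "rx": 0, "ry": 0, "rz": 0}, {"tx": 0, "ty": 0, "tz": 0, "rx": 0, "ry": 0, "rz": 0}, {"tx": 0, "ty": 0, "tz": 0, "rx": 0, "ry": 0, "rz": 0}])

```text
t: 24.33
ee_pos: [0.6673, 0.1589, 0.1668]
eef_rot: [[0.214, 0.977, -0.0], [0.977, -0.214, -0.0], [-0.0, -0.0, -1.0]]
contact_force: [0.1, 0.2, 0.3]
width: 0.0003
gripper_force: 0.0
```

```bash
python3 - <<'E'
from plan import *
inbox()
f=manip.grab_frame("top"); im=f["image"]; a=cv2.resize(im[165:265,213:313,::-1],None,fx=4,fy=4,interpolation=cv2.INTER_CUBIC)
f=manip.grab_frame("side"); im=f["image"]; b=cv2.resize(im[180:280,260:360,::-1],None,fx=4,fy=4,interpolation=cv2.INTER_CUBIC)
cv2.imwrite("pics/both4.png",np.hstack([a,b]))
plan(w((.122,.048),.066),-12.36,n=1)
E
```

```text
box xy [0.1205 0.0477] z 0.1667592520148874 F [0.0078 0.205 ] w 0.00034726293418352235 t 24.3
[{"tx": 0.0007, "ty": 0.0057, "tz": 0.5101, "rx": 0.0005}]
t 24.4 from [0.6675 0.159  0.168 ] rv [ 0.0864 -0.0339  0.0065] F [-0.0721 -0.4953  0.9753] w 7.545267993447027e-05
```

View pics/both4.png

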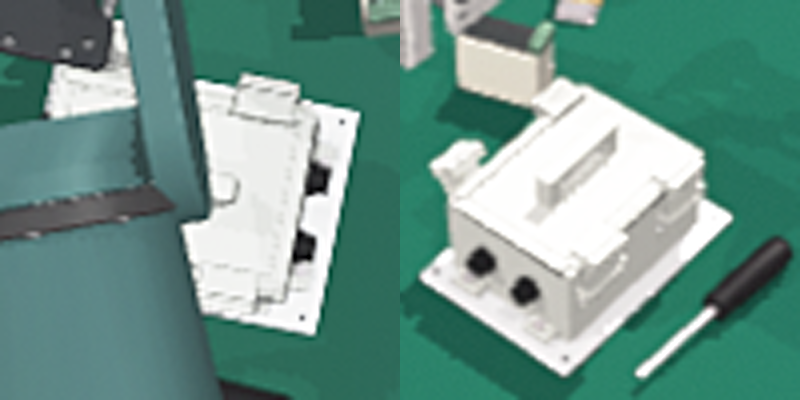

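Near left, far right and near right are shut. Near right shows at (235,285) in the top view and (690,180) in the side view. Only far left still leans out, at (460,160).

>>> servo_tool(series=[{"tx": 0, "ty": 0.006, "tz": 0.12, "rx": 0, "ry": 0, "rz": 0}, {"tx": 0, "ty": 0, "tz": 0.14, "rx": 0, "ry": 0, "rz": 0}, {"tx": 0, "ty": 0, "tz": 0.14, "rx": 0, "ry": 0, "rz": 0}, {"tx": 0, "ty": 0, "tz": 0.1, "rx": 0, "ry": 0, "rz": 0}, {"tx": 0, "ty": 0, "tz": 0, "rx": 0, "ry": 0, "rz": 0}, {"tx": 0, "ty": 0, "tz": 0, "rx": 0, "ry": 0, "rz": 0}])

```text
t: 24.93
ee_pos: [0.6683, 0.1586, 0.0664]
eef_rot: [[0.214, 0.977, -0.002], [0.977, -0.214, -0.0], [-0.001, -0.002, -1.0]]
contact_force: [0.7, -0.1, 0.3]
width: 0.0003
gripper_force: 0.0
```

>>> servo_tool(series=[{"tx": 0, "ty": -0.03, "tz": 0, "rx": 0, "ry": 0, "rz": 0}, {"tx": 0, "ty": -0.03, "tz": 0, "rx": 0, "ry": 0, "rz": 0}, {"tx": 0, "ty": -0.03, "tz": 0, "rx": 0, "ry": 0, "rz": 0}, {"tx": 0, "ty": -0.03, "tz": 0, "rx": 0, "ry": 0, "rz": 0}, {"tx": 0, "ty": 0, "tz": 0, "rx": 0, "ry": 0, "rz": 0}])

```text
t: 25.35
ee_pos: [0.6464, 0.1644, 0.0689]
eef_rot: [[0.213, 0.977, 0.004], [0.977, -0.213, 0.001], [0.001, 0.004, -1.0]]
contact_force: [1.2, -0.7, 0.1]
width: 0.0002
gripper_force: 0.4
```

>>> servo_tool(series=[{"tx": 0, "ty": -0.01, "tz": 0, "rx": 0, "ry": 0, "rz": 0}, {"tx": 0, "ty": -0.01, "tz": 0, "rx": 0, "ry": 0, "rz": 0}, {"tx": 0, "ty": -0.01, "tz": 0, "rx": 0, "ry": 0, "rz": 0}, {"tx": 0, "ty": -0.01, "tz": 0, "rx": 0, "ry": 0, "rz": 0}, {"tx": 0, "ty": -0.01, "tz": 0, "rx": 0, "ry": 0, "rz": 0}, {"tx": 0, "ty": 0, "tz": 0, "rx": 0, "ry": 0, "rz": 0}])

```text
t: 25.85
ee_pos: [0.639, 0.1656, 0.0686]
eef_rot: [[0.215, 0.977, 0.007], [0.977, -0.215, -0.0], [0.001, 0.007, -1.0]]
contact_force: [6.5, -1.2, 4.1]
width: 0.0005
gripper_force: 3.1
```

```bash
python3 -c "
from plan import *
inbox()"
```

```text
box xy [0.0914 0.0482] z 0.06862065531576107 F [6.6398 0.2085] w 0.00045398499616309206 t 25.9
```

>>> servo_tool(series=[{"tx": 0, "ty": -0.01, "tz": 0, "rx": 0, "ry": 0, "rz": 0}, {"tx": 0, "ty": -0.01, "tz": 0, "rx": 0, "ry": 0, "rz": 0}, {"tx": 0, "ty": -0.01, "tz": 0, "rx": 0, "ry": 0, "rz": 0}, {"tx": 0, "ty": -0.01, "tz": 0, "rx": 0, "ry": 0, "rz": 0}, {"tx": 0, "ty": 0, "tz": 0, "rx": 0, "ry": 0, "rz": 0}])

```text
t: 26.27
ee_pos: [0.6321, 0.1671, 0.0691]
eef_rot: [[0.215, 0.977, 0.009], [0.977, -0.215, -0.0], [0.002, 0.009, -1.0]]
contact_force: [7.3, -1.2, 4.4]
width: 0.0004
gripper_force: 3.7
```

>>> servo_tool(series=[{"tx": 0, "ty": -0.01, "tz": 0, "rx": 0, "ry": 0, "rz": 0}, {"tx": 0, "ty": -0.01, "tz": 0, "rx": 0, "ry": 0, "rz": 0}, {"tx": 0, "ty": 0, "tz": 0, "rx": 0, "ry": 0, "rz": 0}])

```text
t: 26.52
ee_pos: [0.6291, 0.1678, 0.0695]
eef_rot: [[0.215, 0.977, 0.011], [0.977, -0.215, -0.0], [0.002, 0.011, -1.0]]
contact_force: [9.5, -1.6, 3.5]
width: 0.0005
gripper_force: 4.4
```

>>> servo_tool(series=[{"tx": 0, "ty": -0.01, "tz": 0, "rx": 0, "ry": 0, "rz": 0}, {"tx": 0, "ty": 0, "tz": 0, "rx": 0, "ry": 0, "rz": 0}, {"tx": 0, "ty": 0, "tz": 0, "rx": 0, "ry": 0, "rz": 0}])

```text
t: 26.77
ee_pos: [0.6287, 0.1679, 0.0695]
eef_rot: [[0.215, 0.976, 0.015], [0.977, -0.215, -0.001], [0.002, 0.014, -1.0]]
contact_force: [12.7, -1.6, 2.3]
width: 0.0003
gripper_force: 6.2
```

```bash
python3 -c "
from plan import *
inbox()"
```

```text
box xy [0.0809 0.0482] z 0.0695481230201787 F [12.7136  1.1438] w 0.0003069853662435953 t 26.8
```

>>> servo_tool(series=[{"tx": 0, "ty": -0.008, "tz": 0, "rx": 0, "ry": 0, "rz": 0}, {"tx": 0, "ty": 0, "tz": 0, "rx": 0, "ry": 0, "rz": 0}, {"tx": 0, "ty": 0, "tz": 0, "rx": 0, "ry": 0, "rz": 0}])

```text
t: 27.02
ee_pos: [0.6287, 0.1679, 0.0696]
eef_rot: [[0.216, 0.976, 0.018], [0.976, -0.216, -0.001], [0.003, 0.018, -1.0]]
contact_force: [15.8, -3.8, 0.9]
width: 0.0007
gripper_force: 7.9
```

>>> servo_tool(series=[{"tx": 0, "ty": 0.06, "tz": 0, "rx": 0, "ry": 0, "rz": 0}, {"tx": 0, "ty": 0.1, "tz": 0, "rx": 0, "ry": 0, "rz": 0}, {"tx": 0, "ty": 0.08, "tz": -0.05, "rx": 0, "ry": 0, "rz": 0}, {"tx": 0, "ty": 0, "tz": -0.15, "rx": 0, "ry": 0, "rz": 0}, {"tx": 0, "ty": 0, "tz": -0.15, "rx": 0, "ry": 0, "rz": 0}, {"tx": 0, "ty": 0, "tz": -0.15, "rx": 0, "ry": 0, "rz": 0}, {"tx": 0, "ty": 0, "tz": 0, "rx": 0, "ry": 0, "rz": 0}, {"tx": 0, "ty": 0, "tz": 0, "rx": 0, "ry": 0, "rz": 0}])

```text
t: 27.68
ee_pos: [0.6686, 0.1595, 0.1691]
eef_rot: [[0.214, 0.977, 0.003], [0.977, -0.214, 0.001], [0.002, 0.003, -1.0]]
contact_force: [-0.2, -0.0, -1.4]
width: 0.0003
gripper_force: 0.0
```

```bash
python3 - <<'E'
from plan import *
inbox()
f=manip.grab_frame("side"); im=f["image"]; b=cv2.resize(im[180:280,260:360,::-1],None,fx=5,fy=5,interpolation=cv2.INTER_CUBIC)
cv2.imwrite("pics/side5.png",b)
E
```

```text
box xy [0.1216 0.0485] z 0.16905172737683988 F [-0.2166 -0.0602] w 0.0003249651951564184 t 27.7
```

View pics/side5.png

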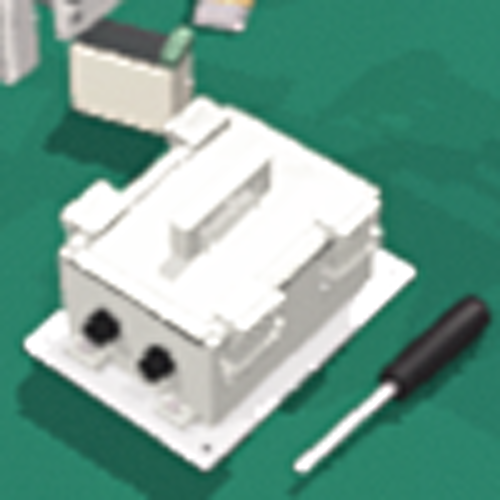

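All four clips are upright and hooked over the lid, at (95,210), (200,120), (345,235) and (250,315). The lid is flat and the gripper is clear.

```bash
python3 -c "
from h import *
print(manip.hand_in())"
```

```text
the job is handed in; nothing more can be done
None
```

The lid is seated and let go, and all four clips look shut in the last picture, closed in the order near left, far right, near right, far left. The highest push was about 18 N, nothing else on the bench was touched as far as the pictures show, and the job was handed in at about 28 s with no verdict returned.

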